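# Draw the bottom slide carton from the raked magazine

### The arm

A 6-joint arm with a two-finger parallel gripper is mounted at the origin on a cart in front of the work surface, level with it; the furniture and walls round the work are solid. World frame = base frame: x ahead of the robot, y to its left, z up, the work surface at z = 0. Lengths are in m, angles in rad, forces in N, time in s.
With the tool pointing down it reaches from about 0.35 to 0.775 m from the base axis. Payload 5.5 kg.
Tool frame: the origin (TCP) lies at the very end of the fingers, on their centre line; the grasp point (between the pads) lies env.hold_point_z behind it (env.hold_point_z is the distance from the TCP to the grasp point, in m); z points along the fingers, y is the line along which they close (so a half turn about z gives the same grasp; the last joint's range is limited). The gripper opens to 85 mm and grips with 20 to 120 N. Pads are 22 mm wide; open, the fingers measure 114 mm over their backs; the gripper's body (76 mm by 85 mm) begins 54 mm behind the grasp point. The pads swing forward as they close: fully open they stand 13 mm farther back than shut.
Start: joints at [-1.395, 0.313, 0.046, 1.304, 0, 1.431], TCP at [0.179, -0.547, 0.231] pointing down, gripper open.
Joint ranges: [-2.76, 2.76], [-0.86, 1.69], [-1.03, 1.26], [-2.2, 2.34], [-1.47, 1.5], [-3.14, 3.14]. Speed limits (rad/s): [2.57, 2.57, 3.14, 3.14, 3.14, 3.14].

### API

Orientations are given as a unit quaternion [w, x, y, z].
In Python, from workcell import env gives the robot as it stands.
- The arm moves only by the tool carry_out, never from a script. Its argument "steps" is a list of rows, each a list of 3 entries, a list of its own where there are three numbers: the turn, a rotation vector about the tool's x, y, z in degrees, then the shift along the tool's x, y, z in cm, then the closure in counts, from 0 (fully open) to 255 (shut). A call has exactly 8 rows; each row is the pose to reach, as a shift and turn from the pose commanded when the call began, along the tool's axes at that moment; what a row does not reach only later rows make up. A row lasts 1/8 s, in which the tool goes at most 62.5 mm and 10.7 degrees, less where a joint would pass 70% of its speed; a pose out of reach is approached as far as the arm can. A call with a gripper value outside its range is refused whole. The fingers move at their own pace and stop on an object; "force" is the grip in N (left out, the last holds). Time passes only in rows, so rows that repeat a pose let the fingers close, or fill a call up. It gives the time, the measured TCP pose, the force, the opening and the grip force at its end, in the units of the state.
- env.get_state(): the state, without advancing time (a new reading comes with each control period).
- env.read_camera(name): name is "scene" or "top" or "wrist"; returns (picture, depth): 384x512x3 uint8, red, green, blue; 384x512 float32, m along the optical axis (not along the pixel's ray), 0 where there is no reading.
- env.get_calibration(name): a dict with "fx", "fy", "cx", "cy" (pixels), "D" ([k1, k2, p1, p2, k3] as OpenCV has them; the pictures are not rectified), "origin" and "orientation" of the camera in the world. Camera axes: x right, y up, looking along -z (the intrinsics and any distortion apply to the point x, -y, -z); pixel columns grow to the right and rows downward; lengths in m; the calibration is good to about 2 mm. A picture is of the moment at which its call begins: read the wrist's pose just before it. get_calibration takes no time and is no camera call; for the wrist camera it gives the pose at the moment of the call.
- env.hand_in(): hands the job in; it is judged then, once.
The state is a dict: "clock": time; "joint_pos": joint angles; "qvel": joint speeds; "tau": joint torques, N m; "tcp_pos": TCP position; "orientation": TCP orientation; "wrist_force": force on the tool from outside, world axes, zero at the start; "ft_torque": the same for the moment, N m; "finger_gap": finger opening in m; "grip_force": force on a finger pad.
Only numpy, scipy, OpenCV 4.12 (cv2) and the standard library are available. Lean on these libraries where they do the work, as an engineer would, in place of code of your own. Each camera call takes 0.05 s, during which the arm holds its last target. There are 200 camera calls.

### The job

Use up the oldest slides first: lift the two upper cartons out of the raked magazine and set them aside on the worktop, take out the bottom carton and lay it flat on the middle of the closed register and let go of it there. Then put the other two back into the magazine in their old order, the former middle one underneath and the former top one on it, each right side up, flat and pushed down the slope against the front stops. The cartons hold glass, so keep them right side up, set them down gently without dropping them or forcing them against the magazine, and leave the lancet box, tally counter, calculator and tape roll where they are.

Things in the scene. Friction and masses are not known exactly. Their poses are not given: they have to be found in the camera images.
- magazine: bare sheet-metal magazine fixed to the worktop, base plate x -89 to 61 mm, 120 mm wide; its deck is raked 26 degrees, low at the front. Origin on the worktop under it, x from front to back, y left. Cartons are stacked on the deck, 56 mm side up the slope. Friction may hold a carton let go on the slope short of the two front stops; nothing stands behind the cartons
- magazine_seat (a point): where the bottom carton's origin lies when home, 56 mm over the worktop. x up the slope, y level, z square out of the deck. In this frame: deck z = 0, x -31 to 73 mm; front stops' faces x = -28 mm, between them a finger window |y| < 31 mm, open down past the deck's edge; side guides x -30 to 2 mm, faces y = -44 and 44 mm (3 mm play); stops rise to z = 68 mm, guides' flared lips to 75 mm
- carton_top: a sealed white card carton of glass slides, 56 x 82 x 30 mm, about 0.2 kg (0.14 to 0.28 kg); origin at the centre of its underside, x along its 56 mm side, y along its 82 mm side, z up through its lid. Graspable only across the 56 mm side. At the start the top one of the stack, its underside 60 mm from the deck
- carton_middle: a sealed white card carton of glass slides, 56 x 82 x 30 mm, about 0.2 kg (0.14 to 0.28 kg); origin at the centre of its underside, x along its 56 mm side, y along its 82 mm side, z up through its lid. Graspable only across the 56 mm side. At the start the middle one of the stack, its underside 30 mm from the deck
- carton_bottom: a sealed white card carton of glass slides, 56 x 82 x 30 mm, about 0.2 kg (0.14 to 0.28 kg); origin at the centre of its underside, x along its 56 mm side, y along its 82 mm side, z up through its lid. Graspable only across the 56 mm side. At the start the bottom one of the stack, lying on the deck
- register: closed dark-green hardback register, 150 x 200 mm, 21 mm thick, lying on the worktop, not fixed, 0.6 kg; origin at the centre of its underside, x along its 150 mm side, y along its 200 mm side
- transformer: grey power supply of the room, fixed, 121 mm wide, 186 mm deep, 99 mm high, at the right behind the work; origin under its middle
- lancet_box: bystander: card box 62 x 100 x 50 mm, to the left of the work; origin at the centre of its underside
- tally: bystander: round hand tally counter 56 x 52 x 26 mm; origin under its middle
- calculator: bystander: pocket calculator 112 x 68 x 12 mm; origin under its middle
- tape_roll: bystander: roll of tape, 68 mm across, 19 mm high, lying flat; origin under its middle
There are look-alikes about, which are no part of the job. What is shaped like the carton_top but brown is not meant.

How it is judged:
By the outcome, as a careful person would: the job done as asked, in the order asked, and still so for the second after the job is handed in, with the robot touching nothing.
It also fails if it takes over 72 s, if anything falls off the work surface, if the arm or the gripper's body presses on something with over 40 N, if the wrist force passes 120 N, or if a joint passes its speed limit or range.

## Working session

There is one attempt and no reset: what is moved stays moved. The work goes in short steps, Python scripts to look and compute and a tool call to move; the robot and the scene stay as the last step left them, time stands still between calls to the robot, and variables do not carry over. Pictures are saved under pics/ and viewed, at most 10 in all, crops included, and the job is handed in when it is done.

Besides the shell and the picture viewer there is one more tool, called after "Request:" as name(argument=value, ...) on one line, values as JSON. carry_out: Moves the arm, as the interface text tells. Its arguments: {"type":"object","properties":{"steps":{"type":"array","items":{"type":"array"}},"force":{"type":"number"}},"required":["steps"]}

```bash
ls; mkdir -p pics
python3 - <<'E'
from workcell import env
import cv2,numpy as np
print(env.get_state(), env.hold_point_z)
for n in ("scene","top"):
    p,d=env.read_camera(n); cv2.imwrite(f"pics/{n}0.png",p[:,:,::-1]); np.save(f"pics/{n}0d.npy",d)
    print(n,env.get_calibration(n))
E
```

```text
pics
{'clock': 0.0, 'joint_pos': array([-1.39461171e+00,  3.14009022e-01,  4.49910789e-02,  1.30361184e+00,
       -2.35298567e-05,  1.43120417e+00]), 'qvel': array([ 0.00082452,  0.00185609,  0.00093743,  0.00054773, -0.00074808,
       -0.00081543]), 'tau': array([-7.74667878e-04, -4.80622745e+01,  2.98536730e+01,  1.93454186e-02,
       -1.03944556e-04,  6.17534504e-07]), 'tcp_pos': array([ 0.17846695, -0.54606489,  0.23040892]), 'orientation': array([-9.16359085e-04,  9.87561084e-01,  1.57233155e-01, -2.85346777e-05]), 'wrist_force': array([0.44229172, 0.42134676, 0.50088933]), 'ft_torque': array([ 0.02204302, -0.00378789,  0.01307971]), 'grip_force': 0.0, 'finger_gap': 0.08533282006371276} 0.0187
scene {'fx': 390.457436267137, 'fy': 390.457436267137, 'cx': 251.579338732135, 'cy': 193.03804160718332, 'D': array([-0.07323473,  0.        ,  0.        ,  0.        ,  0.        ]), 'origin': array([-0.10345756,  0.51648114,  1.02311544]), 'orientation': array([-0.44239127, -0.16185212,  0.3078207 ,  0.82664399])}
top {'fx': 445.88005961073577, 'fy': 445.88005961073577, 'cx': 261.2177490861416, 'cy': 191.717322916815, 'D': array([-0.03401249,  0.        ,  0.        ,  0.        ,  0.        ]), 'origin': array([0.41248495, 0.06436712, 1.39234057]), 'orientation': array([-0.70495512, -0.03775824,  0.03816741,  0.70721697])}
```

View pics/scene0.png

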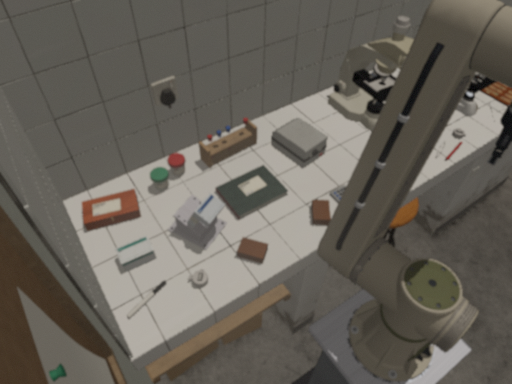

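View pics/top0.png

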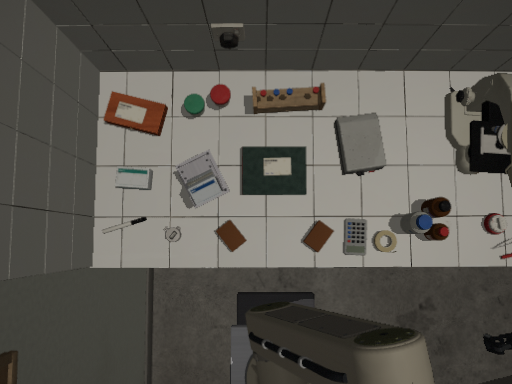

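The top view shows the white stack on the magazine at about (207,188), with the bare deck behind it at (197,165). The register is at (273,170), the lancet box at (133,178) and the tally at (173,234). Two brown look-alikes are at (231,235) and (319,236). The white cartons with the blue label in the magazine fit the description. I'll confirm that with a crop.

```bash
cat > h.py <<'E'
import numpy as np,cv2
from scipy.spatial.transform import Rotation as R
def rot(q): return R.from_quat([q[1],q[2],q[3],q[0]])
def ray(c,uv):
    K=np.array([[c['fx'],0,c['cx']],[0,c['fy'],c['cy']],[0,0,1]])
    p=cv2.undistortPoints(np.array(uv,float).reshape(-1,1,2),K,np.array(c['D'])).reshape(-1,2)
    return rot(c['orientation']).apply(np.c_[p[:,0],-p[:,1],-np.ones(len(p))])
def at_depth(c,uv,d): return np.array(c['origin'])+ray(c,uv)*np.array(d).reshape(-1,1)
def at_z(c,uv,z):
    r=ray(c,uv); o=np.array(c['origin']); return o+r*((z-o[2])/r[:,2])[:,None]
def cloud(c,d,box=None):
    h,w=d.shape; u,v=np.meshgrid(np.arange(w),np.arange(h)); m=d>0
    if box: 
        u0,v0,u1,v1=box; m&=(u>=u0)&(u<u1)&(v>=v0)&(v<v1)
    return at_depth(c,np.c_[u[m],v[m]],d[m]),np.c_[u[m],v[m]]
E
python3 - <<'E'
from workcell import env
from h import *
t=cv2.imread("pics/top0.png");s=cv2.imread("pics/scene0.png")
a=cv2.resize(t[140:220,165:245],(480,480),interpolation=cv2.INTER_CUBIC)   # x6
b=cv2.resize(s[180:260,160:212+28],(480,480),interpolation=cv2.INTER_CUBIC)
out=cv2.convertScaleAbs(np.hstack([a[:,:400],b[:,:400]]),alpha=1.3); cv2.imwrite("pics/crop.png",out)
c=env.get_calibration("top");d=np.load("pics/top0d.npy")
P,uv=cloud(c,d,(165,140,245,220))
k=P[:,2]>.04
for lo in np.arange(.0,.2,.02): 
    m=(P[:,2]>=lo)&(P[:,2]<lo+.02); print(round(lo,2),m.sum(),P[m].min(0).round(3) if m.any() else '',P[m].max(0).round(3) if m.any() else '')
# planes on tops
m=(P[:,2]>.1);Q=P[m];q0=Q.mean(0);n=np.linalg.svd(Q-q0)[2][2];print("top plane",q0,n*np.sign(n[2]))
print("table",at_z(c,[(241,147),(306,147),(306,194),(241,194)],.021).round(3))
print(np.median(d[150:190,250:262]),np.median(at_depth(c,[(256,170)],[np.median(d[165:175,250:262])])[:,2]))
for n,uvp in dict(lanc=(133,178),tally=(173,234),br1=(231,235)).items(): print(n,at_depth(c,[uvp],[d[uvp[1],uvp[0]]]).round(3))
E
```

```text
0.0 3043 [0.477 0.117 0.   ] [0.729 0.369 0.02 ]
0.02 111 [0.556 0.116 0.02 ] [0.705 0.123 0.03 ]
0.04 25 [0.581 0.185 0.047] [0.617 0.203 0.06 ]
0.06 324 [0.574 0.187 0.061] [0.662 0.311 0.08 ]
0.08 315 [0.531 0.178 0.08 ] [0.667 0.31  0.1  ]
0.1 102 [0.513 0.171 0.1  ] [0.61  0.279 0.12 ]
0.12 369 [0.512 0.176 0.12 ] [0.601 0.273 0.14 ]
0.14 286 [0.527 0.191 0.14 ] [0.595 0.27  0.154]
0.16 0  
0.18 0  
top plane [0.55808643 0.22524604 0.13447706] [0.05581533 0.00256778 0.99843781]
table [[ 0.701  0.126  0.021]
 [ 0.701 -0.077  0.021]
 [ 0.553 -0.075  0.021]
 [ 0.553  0.126  0.021]]
1.3854996 0.021801399347883832
lanc [[0.6   0.453 0.052]]
tally [[0.431 0.334 0.025]]
br1 [[0.427 0.156 0.029]]
```

View pics/crop.png

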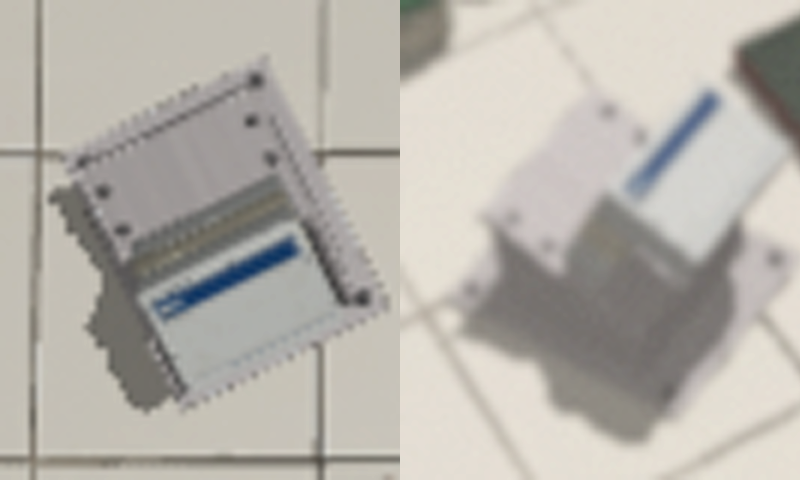

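The crop confirms that the stack consists of white cartons with a blue stripe on the lid's upslope side, so it is the one meant. The brown boxes are the look-alikes. The front of the magazine faces the robot, yawed about +26°. Next I fit its frame and plan the view pose.

```bash
cat >> h.py <<'E'
import json
def frame_R(yaw,pitch=np.radians(26)):   # seat frame axes: x up the slope, z out of deck
    return R.from_euler('ZY',[yaw,-pitch])
def toolR(S): return S*R.from_matrix(np.array([[0,1,0],[1,0,0],[0,0,-1]]).T) # tool x=S y, tool y=S x, z=-S z
def save_cmd(p,r): json.dump([list(map(float,p)),list(map(float,r.as_quat()))],open('cmd.json','w'))
def load_cmd():
    p,q=json.load(open('cmd.json')); return np.array(p),R.from_quat(q)
def plan(wps,nd=2):
    """rows (turn deg, shift cm) from commanded pose; each call's start = last wp of the previous one of 8"""
    p0,r0=load_cmd()
    for i,(p,r) in enumerate(wps):
        if i%8==0 and i: p0,r0=pn,rn; print('--- next call')
        t=np.round(np.degrees((r0.inv()*r).as_rotvec()),1); s=np.round(r0.inv().apply(p-p0)*100,nd)
        pn=p0+r0.apply(s/100); rn=r0*R.from_rotvec(np.radians(t))
        print((t+0).tolist(),(s+0).tolist())
    return pn,rn
E
python3 - <<'E'
from workcell import env
from h import *
c=env.get_calibration("top");d=np.load("pics/top0d.npy");t=cv2.imread("pics/top0.png").astype(int)
P,uv=cloud(c,d,(165,140,245,220))
# lid: sloped points above z .095
m=(P[:,2]>.1);Q=P[m]
from scipy.optimize import least_squares
n0=np.array([0,0,1.]);
best=None;rng=np.random.default_rng(0)
def ransac(Q):
    b=(0,)
    for _ in range(500):
        a=Q[rng.choice(len(Q),3,False)];n=np.cross(a[1]-a[0],a[2]-a[0]);l=np.linalg.norm(n)
        if l<1e-6: continue
        n/=l; n*=np.sign(n[2])
        if not .8<n[2]<.95: continue
        k=abs((Q-a[0])@n)<.003
        if k.sum()>b[0]: b=(k.sum(),k)
    K=Q[b[1]];q=K.mean(0);n=np.linalg.svd(K-q)[2][2];return q,n*np.sign(n[2]),K
q,n,K=ransac(Q)
print("lid",len(K),q.round(4),n.round(3),"yaw",np.degrees(np.arctan2(-n[1],-n[0])),"pitch",np.degrees(np.arccos(n[2])))
D=P[(P[:,2]>.06)&(P[:,2]<.105)&(P[:,0]>.57)]
q2,n2,K2=ransac(D);print("deck",len(K2),q2.round(4),n2.round(3),"yaw",np.degrees(np.arctan2(-n2[1],-n2[0])),"pitch",np.degrees(np.arccos(n2[2])),"sep",(q-q2)@n2)
e=(K-q)[:,:2];r=cv2.minAreaRect((frame_R(np.radians(26)).inv().apply(K)[:,:2]*1000).astype(np.float32));print(r)
S=frame_R(np.radians(26));cc=S.inv().apply(K);ctr=S.apply([r[0][0]/1000,r[0][1]/1000,cc[:,2].mean()]);print("lid centre",ctr,"seat",ctr-S.apply([0,0,.09]))
print(env.get_calibration("wrist"))
E
```

```text
lid 426 [0.5517 0.2227 0.1389] [-0.384 -0.199  0.902] yaw 27.36027051776101 pitch 25.609250854929446
deck 404 [0.6266 0.2581 0.0787] [-0.379 -0.189  0.906] yaw 26.477937934515214 pitch 25.081408172658303 sep 0.08961046752758225
((594.2192993164062, -41.96794891357422), (56.76804733276367, 81.47767639160156), 0.4360160231590271)
lid centre [0.55176431 0.22241981 0.13881508] seat [0.5872248  0.23971505 0.05792361]
{'fx': 297.40204855179337, 'fy': 297.40204855179337, 'cx': 252.1939089900639, 'cy': 188.7576426305444, 'D': array([-0.03886789,  0.        ,  0.        ,  0.        ,  0.        ]), 'origin': array([ 0.25644861, -0.52067009,  0.37370469]), 'orientation': array([ 0.79936321, -0.12824109,  0.09456401, -0.57933612])}
```

Run:
```python
from workcell import env
from h import *
s=env.get_state(); save_cmd(s['tcp_pos'],rot(s['orientation']))
S=frame_R(np.radians(26.4));seat=np.array([.5872,.2397,.058])
T=toolR(S)
pn,rn=plan([(seat+S.apply([0,0,.19]),T)]); save_cmd(pn,rn)
print(pn)
```

```text
[-19.3, 22.2, -96.5] [55.01, -60.8, 0.29]
[0.51254336 0.20267369 0.22872209]
```

```bash
cat >> h.py <<'E'
def move(P,Rn,n,only=None):
    """print rows of a straight move in n rows (n multiple of 8), end-of-call rows only for brevity"""
    p,r=load_cmd(); rv=(r.inv()*Rn).as_rotvec()
    for k in range(0,n,8):
        f=(min(k+8,n))/n
        tgt=p+(P-p)*f; tr=r*R.from_rotvec(rv*f)
        pn,rn=plan([(tgt,tr)]); save_cmd(pn,rn)
    print("->",pn.round(4))
E
python3 - <<'E'
from h import *
S=frame_R(np.radians(26.4));seat=np.array([.5872,.2397,.058])
from workcell import env
s=env.get_state(); save_cmd(s['tcp_pos'],rot(s['orientation']))
move(seat+S.apply([0,0,.19]),toolR(S),16)
E
```

```text
[-9.7, 11.1, -48.2] [27.51, -30.4, 0.14]
[-9.6, 11.1, -48.2] [40.75, -0.1, 4.46]
-> [0.5126 0.2027 0.2287]
```

Request:
carry_out(steps=[[[-1.2, 1.4, -6.0], [3.44, -3.8, 0.02], 0], [[-2.4, 2.8, -12.0], [6.88, -7.6, 0.04], 0], [[-3.6, 4.2, -18.1], [10.3, -11.4, 0.05], 0], [[-4.8, 5.6, -24.1], [13.76, -15.2, 0.07], 0], [[-6.1, 6.9, -30.1], [17.2, -19, 0.09], 0], [[-7.3, 8.3, -36.1], [20.6, -22.8, 0.1], 0], [[-8.5, 9.7, -42.2], [24.1, -26.6, 0.12], 0], [[-9.7, 11.1, -48.2], [27.51, -30.4, 0.14], 0]])

```text
clock: 1.1
tcp_pos: [0.3458, -0.1705, 0.2297]
orientation: [0.066, 0.829, 0.546, 0.106]
wrist_force: [0.7, -0.5, 0.2]
finger_gap: 0.0852
grip_force: 0.0
```

Request:
carry_out(steps=[[[-1.2, 1.4, -6.0], [5.1, 0, 0.56], 0], [[-2.4, 2.8, -12.0], [10.2, 0, 1.1], 0], [[-3.6, 4.2, -18.1], [15.3, 0, 1.67], 0], [[-4.8, 5.6, -24.1], [20.4, 0, 2.2], 0], [[-6.0, 6.9, -30.1], [25.5, -0.1, 2.8], 0], [[-7.2, 8.3, -36.1], [30.6, -0.1, 3.35], 0], [[-8.4, 9.7, -42.2], [36, -0.1, 3.9], 0], [[-9.6, 11.1, -48.2], [40.75, -0.1, 4.46], 0]])

```text
clock: 2.1
tcp_pos: [0.5127, 0.2042, 0.2281]
orientation: [0.119, 0.512, 0.829, 0.191]
wrist_force: [0.4, -0.5, 0.5]
finger_gap: 0.0854
grip_force: 0.0
```

Run:
```python
from workcell import env
from h import *
c=env.get_calibration("wrist"); s=env.get_state(); p,d=env.read_camera("wrist")
cv2.imwrite("pics/w1.png",p[:,:,::-1]); np.save("pics/w1d.npy",d); import pickle; pickle.dump(c,open("pics/w1c.pkl","wb"))
pc,rc=load_cmd();print(s['tcp_pos'],pc, (rc.inv()*rot(s['orientation'])).as_rotvec(True), s['joint_pos'].round(2))
```

```text
[0.51270565 0.20424779 0.22812526] [0.51257318 0.20266464 0.22873617] [ 0.00413261 -0.01218654 -0.29229188] [ 0.16 -0.08 -0.52  0.69  0.13  1.3 ]
```

View pics/w1.png

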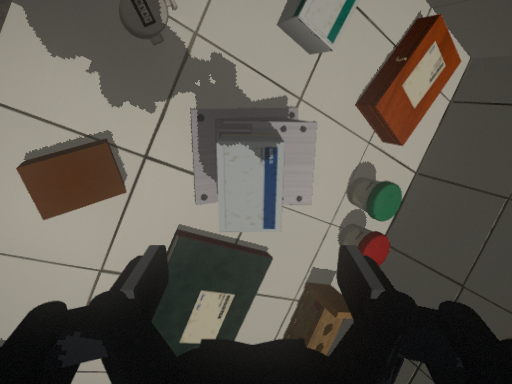

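The wrist view shows the lid with corners at about (219,142), (283,143), (282,231) and (219,232). The stripe is on the upslope (right) side, and the deck stretches right to about (316,204).

Run:
```python
from workcell import env
from h import *
import pickle
c=pickle.load(open("pics/w1c.pkl","rb"));d=np.load("pics/w1d.npy")
S=frame_R(np.radians(26.4));seat=np.array([.5872,.2397,.058])
P,uv=cloud(c,d,(185,100,325,240))
L=S.inv().apply(P-seat)
lid=L[(abs(L[:,2]-.09)<.012)&(abs(L[:,0])<.05)&(abs(L[:,1])<.06)]
z=np.median(lid[:,2]); lid=lid[abs(lid[:,2]-z)<.005]
A=np.c_[lid[:,:2],np.ones(len(lid))];print("lid z",z,"slopes deg",np.degrees(np.linalg.lstsq(A,lid[:,2],rcond=None)[0][:2]))
print(cv2.minAreaRect((lid[:,:2]*1000).astype(np.float32)))
dk=L[(abs(L[:,2])<.01)&(L[:,0]>.035)&(L[:,0]<.07)&(abs(L[:,1])<.035)];print("deck z",np.median(dk[:,2]),len(dk))
# corners from picture
for q in [(219,142),(283,143),(282.5,231),(219,232)]:
    o=S.inv().apply(np.array(c['origin'])-seat);r=S.inv().apply(ray(c,[q]))[0];print(((o+r*(z-o[2])/r[2])*1000).round(1))
s=env.get_state();print(s['tcp_pos'])
```

```text
lid z 0.08956467231316402 slopes deg [ 0.08578826 -0.22640188]
((0.005786895751953125, 2.1034584045410156), (82.36270904541016, 56.23067092895508), 89.85260772705078)
deck z -0.001497410494139228 1651
[-25.5  42.3  89.6]
[26.7 41.7 89.6]
[ 29.2 -37.8  89.6]
[-28.1 -39.   89.6]
[0.51462616 0.20746986 0.22841838]
```

Run:
```python
from workcell import env
from h import *
for i in range(4):
    s=env.get_state();print(s['clock'],s['tcp_pos'],s['orientation'],abs(s['qvel']).max().round(4)); env.read_camera("top")
s=env.get_state(); save_cmd(s['tcp_pos'],rot(s['orientation']))
S=frame_R(np.radians(26.4)); print((toolR(S).inv()*rot(s['orientation'])).as_rotvec(True))
```

```text
2.15 [0.51462616 0.20746986 0.22841838] [0.11902692 0.50912581 0.83037393 0.19262044] 0.0654
2.2 [0.51326237 0.20530125 0.22789599] [0.11856259 0.51124429 0.82949639 0.19107049] 0.0565
2.25 [0.51219752 0.2036717  0.22741685] [0.1181946  0.5126284  0.82894426 0.18998308] 0.04
2.3 [0.51181056 0.20259332 0.22734207] [0.11818271 0.51349456 0.82849647 0.18960429] 0.0273
[ 0.16659392 -0.0893627   0.03065165]
```

Run:
```python
from h import *
from workcell import env
c=env.get_calibration("top");d=np.load("pics/top0d.npy")
P,_=cloud(c,d)
def near(cx,cy,hx=.062,hy=.046):
    m=(abs(P[:,0]-cx)<hx)&(abs(P[:,1]-cy)<hy); Q=P[m]; b=Q[Q[:,2]>.008]; print((cx,cy),m.sum(),len(b),b.min(0).round(3) if len(b) else '',b.max(0).round(3) if len(b) else '')
for a in [(.47,.05),(.47,.04),(.47,-.055),(.48,-.06),(.48,.05),(.53,-.16),(.52,-.15),(.54,-.15)]: near(*a)
for nm,b in dict(br1=(210,215,250,255),br2=(298,215,336,256),tr=(333,108,390,180)).items():
    Q,_=cloud(c,d,b);Q=Q[Q[:,2]>.015];print(nm,Q.min(0).round(3),Q.max(0).round(3))
# register outline
Q,_=cloud(c,d,(235,140,312,200));Q=Q[(Q[:,2]>.015)&(Q[:,2]<.03)];print("reg",cv2.minAreaRect((Q[:,:2]*1000).astype(np.float32)),np.median(Q[:,2]))
# next move
seat=np.array([.5872,.2397,.058]);S=frame_R(np.radians(26.4));seat=seat+S.apply([0,.0015,-.001]);print("seat",seat)
T=toolR(S)
for z in (.12,.09,.072,.0635): plan([(seat+S.apply([.0015,0,z]),T)])
```

```text
(0.47, 0.05) 1198 12 [0.415 0.005 0.008] [0.514 0.074 0.01 ]
(0.47, 0.04) 1158 14 [ 0.415 -0.004  0.008] [0.514 0.074 0.01 ]
(0.47, -0.055) 1192 126 [ 0.408 -0.101  0.008] [ 0.514 -0.009  0.037]
(0.48, -0.06) 1160 101 [ 0.42  -0.106  0.008] [ 0.535 -0.017  0.035]
(0.48, 0.05) 1177 11 [0.43  0.005 0.008] [0.532 0.074 0.01 ]
(0.53, -0.16) 1143 21 [ 0.469 -0.205  0.008] [ 0.582 -0.116  0.033]
(0.52, -0.15) 1145 42 [ 0.46  -0.195  0.008] [ 0.579 -0.104  0.038]
(0.54, -0.15) 1154 12 [ 0.501 -0.195  0.008] [ 0.598 -0.129  0.01 ]
br1 [0.379 0.11  0.016] [0.473 0.201 0.039]
br2 [ 0.378 -0.155  0.016] [ 0.473 -0.066  0.04 ]
tr [ 0.604 -0.304  0.015] [ 0.797 -0.164  0.108]
reg ((630.3106079101562, 23.10950469970703), (200.1570281982422, 149.32669067382812), 89.84103393554688) 0.022209304676263253
seat [0.5869257  0.24123848 0.05710121]
[-0.2, 0.1, 0.0] [0.19, 0.32, 7.03]
[-0.2, 0.1, 0.0] [0.2, 0.33, 10.03]
[-0.2, 0.1, 0.0] [0.2, 0.34, 11.83]
[-0.2, 0.1, 0.0] [0.2, 0.34, 12.68]
```

Request:
carry_out(steps=[[[-0.2, 0.1, 0], [0.1, 0.2, 3.5], 0], [[-0.2, 0.1, 0], [0.2, 0.34, 7.0], 0], [[-0.2, 0.1, 0], [0.2, 0.34, 9.5], 0], [[-0.2, 0.1, 0], [0.2, 0.34, 11.2], 0], [[-0.2, 0.1, 0], [0.2, 0.34, 12.2], 0], [[-0.2, 0.1, 0], [0.2, 0.34, 12.65], 0], [[-0.2, 0.1, 0], [0.2, 0.34, 12.65], 0], [[-0.2, 0.1, 0], [0.2, 0.34, 12.65], 150]], force=35)

```text
clock: 3.35
tcp_pos: [0.5645, 0.2296, 0.1169]
orientation: [0.12, 0.513, 0.828, 0.193]
wrist_force: [-0.4, 0.2, 0.7]
finger_gap: 0.0699
grip_force: 0.0
```

```bash
cat >> h.py <<'E'
SEAT=np.array([.5869,.2412,.0571]);S=frame_R(np.radians(26.4));T=toolR(S)
def inseat(s): return (S.inv().apply(s['tcp_pos']-SEAT)*1000).round(1),(T.inv()*rot(s['orientation'])).as_rotvec(True).round(2)
def step(turn,shift):
    p,r=load_cmd(); save_cmd(p+r.apply(np.array(shift)/100),r*R.from_rotvec(np.radians(turn)))
E
python3 - <<'E'
from workcell import env
from h import *
step([-.2,.1,0],[.2,.34,12.65])
for i in range(2):
  s=env.get_state();print(s['clock'],inseat(s),s['finger_gap'],s['grip_force'],s['wrist_force'].round(1)); env.read_camera("wrist")
print(env.hold_point_z)
E
```

```text
3.35 (array([ 3.6, -0.4, 64.8]), array([-0.22, -0.02,  0.01])) 0.06986691747364125 0.0 [-0.4  0.2  0.7]
3.4 (array([ 3.3, -0.3, 64.8]), array([-0.19, -0.02,  0.  ])) 0.06265775587102453 1.0506163537502289 [-2.3 -1.   0. ]
0.0187
```

Request:
carry_out(steps=[[[0, 0, 0], [0, 0, 0], 150], [[0, 0, 0], [0, 0, 0], 150], [[0, 0, 0], [0, 0, 0], 150], [[0, 0, 0], [0, 0, -0.4], 150], [[0, 0, 0], [0, 0, -1.2], 150], [[0, 0, 0], [0, 0, -2.8], 150], [[0, 0, 0], [0, 0, -5], 150], [[0, 0, 0], [0, 0, -8], 150]])

```text
clock: 4.45
tcp_pos: [0.5318, 0.2138, 0.1888]
orientation: [0.119, 0.513, 0.828, 0.192]
wrist_force: [0.2, -0.5, -0.6]
finger_gap: 0.0553
grip_force: 37.6
```

Run:
```python
from workcell import env
from h import *
step([0,0,0],[0,0,-8])
s=env.get_state();print(s['clock'],inseat(s),s['finger_gap'],s['grip_force'],s['wrist_force'].round(1))
p,d=env.read_camera("wrist"); cv2.imwrite("pics/w2.png",p[:,:,::-1])
c=env.get_calibration("wrist")
P,_=cloud(c,d,(150,80,350,300)); L=rot(s['orientation']).inv().apply(P-s['tcp_pos'])
Q=L[(abs(L[:,0])<.05)&(abs(L[:,1])<.025)&(L[:,2]<0.03)&(L[:,2]>-.06)]; h=np.histogram(Q[:,2],30);k=h[0].argmax();z=h[1][k];print("lid tool z",z,h[0].max())
Q=L[(abs(L[:,0])<.06)&(abs(L[:,1])<.026)&(abs(L[:,2]-z)<.005)];print(Q.min(0),Q.max(0),Q.mean(0))
A=np.c_[Q[:,:2],np.ones(len(Q))];print("tilt",np.degrees(np.linalg.lstsq(A,Q[:,2],rcond=None)[0][:2]))
```

```text
4.45 (array([ 2.400e+00, -1.000e-01,  1.454e+02]), array([-0.12,  0.01,  0.  ])) 0.05533634655873217 37.64430105686188 [ 0.2 -0.5 -0.6]
lid tool z -0.0312227674281626 7974
[-0.0139608  -0.02594303 -0.03621514] [ 0.04193698  0.02599536 -0.02622509] [ 0.01633132  0.00066464 -0.02944674]
tilt [ 0.92562929 -0.60923058]
```

View pics/w2.png

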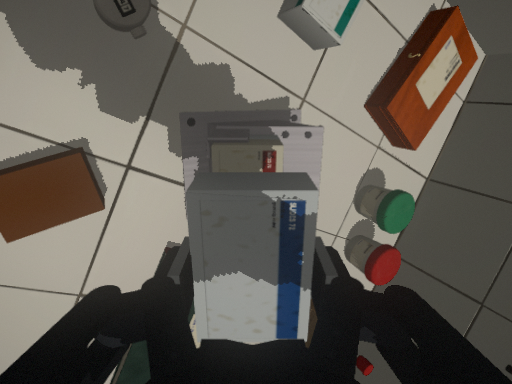

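The view shows the blue-label top carton held, with lid corners from (188,190) to (318,340). The red-label middle carton is still seated at (245,160).

Run:
```python
from h import *
V=toolR(R.identity())
p,r=load_cmd();print(p)
a=np.array([.475,.045,.06]);rv=(r.inv()*V).as_rotvec()
w=[(p+(a-p)*f,r*R.from_rotvec(rv*f)) for f in (.12,.35,.6,.85,1)]+[(a-[0,0,dz],V) for dz in (.02,.038,.044)]
save_cmd(*plan(w))
w=[(np.array([.475,.045,z]),V) for z in (.0145,.013,.0115,.01,.009,.008,.008,.008)]
save_cmd(*plan(w))
```

```text
[0.53164059 0.21376246 0.18703764]
[3.1, -0.7, 3.1] [-1.51, -2.02, 0.71]
[8.9, -2.1, 9.1] [-4.41, -5.9, 2.06]
[15.3, -3.6, 15.5] [-7.56, -10.12, 3.54]
[21.7, -5.1, 22.0] [-10.72, -14.34, 5.01]
[25.6, -6.0, 25.9] [-12.61, -16.87, 5.89]
[25.6, -6.0, 25.9] [-12.61, -17.75, 7.69]
[25.6, -6.0, 25.9] [-12.61, -18.54, 9.31]
[25.6, -6.0, 25.9] [-12.61, -18.8, 9.85]
[0.0, 0.0, 0.0] [0.0, 0.0, 0.15]
[0.0, 0.0, 0.0] [0.0, 0.0, 0.3]
[0.0, 0.0, 0.0] [0.0, 0.0, 0.45]
[0.0, 0.0, 0.0] [0.0, 0.0, 0.6]
[0.0, 0.0, 0.0] [0.0, 0.0, 0.7]
[0.0, 0.0, 0.0] [0.0, 0.0, 0.8]
[0.0, 0.0, 0.0] [0.0, 0.0, 0.8]
[0.0, 0.0, 0.0] [0.0, 0.0, 0.8]
```

Request:
carry_out(steps=[[[3.1, -0.7, 3.1], [-1.5, -2.0, 0.7], 150], [[8.9, -2.1, 9.1], [-4.4, -5.9, 2.06], 150], [[15.3, -3.6, 15.5], [-7.56, -10.1, 3.54], 150], [[21.7, -5.1, 22.0], [-10.7, -14.34, 5.0], 150], [[25.6, -6.0, 25.9], [-12.61, -16.87, 5.9], 150], [[25.6, -6.0, 25.9], [-12.61, -17.75, 7.7], 150], [[25.6, -6.0, 25.9], [-12.61, -18.54, 9.3], 150], [[25.6, -6.0, 25.9], [-12.61, -18.8, 9.85], 150]])

```text
clock: 5.5
tcp_pos: [0.4762, 0.0453, 0.0162]
orientation: [0.0, 0.707, 0.707, 0.001]
wrist_force: [0.2, 0.5, -1.3]
finger_gap: 0.0556
grip_force: 37.7
```

Request:
carry_out(steps=[[[0, 0, 0], [0, 0, 0.15], 150], [[0, 0, 0], [0, 0, 0.3], 150], [[0, 0, 0], [0, 0, 0.45], 150], [[0, 0, 0], [0, 0, 0.6], 150], [[0, 0, 0], [0, 0, 0.7], 150], [[0, 0, 0], [0, 0, 0.8], 150], [[0, 0, 0], [0, 0, 0.8], 150], [[0, 0, 0], [0, 0, 0.8], 150]])

```text
clock: 6.5
tcp_pos: [0.4764, 0.0454, 0.0086]
orientation: [0.0, 0.707, 0.707, 0.001]
wrist_force: [-0.3, -0.5, -1.6]
finger_gap: 0.0552
grip_force: 37.7
```

Run:
```python
from workcell import env
from h import *
s=env.get_state();print(s['clock'],s['tcp_pos'],load_cmd()[0],s['finger_gap'],s['grip_force'],s['wrist_force'].round(1))
c=env.get_calibration("wrist");p,d=env.read_camera("wrist"); cv2.imwrite("pics/w3.png",p[:,:,::-1])
P,uv=cloud(c,d,(130,60,380,340))
np.save("pics/w3d.npy",d)
Q=P[(abs(P[:,0]-.475)<.02)&(abs(P[:,1]-.06)<.015)];print("lid z",np.median(Q[:,2]),Q.std(0)[2])
Q=P[(P[:,1]>.09)&(P[:,1]<.13)&(abs(P[:,0]-.475)<.03)];print("table z",np.percentile(Q[:,2],[5,25,50,75]))
```

```text
6.5 [0.47644402 0.04537597 0.00863992] [0.47502046 0.0450095  0.00796879] 0.05516014400073958 37.69026696681976 [-0.3 -0.5 -1.6]
lid z 0.03526264121135375 0.013561888218240524
table z [-7.41140023e-04  9.33796922e-05  5.64976503e-04  1.03610957e-03]
```

Request:
carry_out(steps=[[[0, 0, 0], [0, 0, 0.15], 150], [[0, 0, 0], [0, 0, 0.25], 150], [[0, 0, 0], [0, 0, 0.32], 150], [[0, 0, 0], [0, 0, 0.38], 150], [[0, 0, 0], [0, 0, 0.43], 150], [[0, 0, 0], [0, 0, 0.47], 150], [[0, 0, 0], [0, 0, 0.5], 150], [[0, 0, 0], [0, 0, 0.5], 150]])

```text
clock: 7.55
tcp_pos: [0.4764, 0.0454, 0.0051]
orientation: [0.001, 0.707, 0.707, 0.001]
wrist_force: [-4.9, -0.3, 14.0]
finger_gap: 0.0554
grip_force: 39.7
```

Run:
```python
from h import *
V=toolR(R.identity())
step([0,0,0],[0,0,.5]);p,r=load_cmd();print(p)
step([0,0,0],[0,0,-14]);p,r=load_cmd()
a=SEAT+S.apply([.0005,0,.09]);rv=(r.inv()*T).as_rotvec()
h=a+S.apply([0,0,.05])
w=[(p+(h-p)*f,r*R.from_rotvec(rv*f)) for f in (.12,.35,.6,.85,1,1)]+[(SEAT+S.apply([.0005,0,z]),T) for z in (.11,.085)]
save_cmd(*plan(w))
w=[(SEAT+S.apply([.0005,0,z]),T) for z in (.064,.05,.041,.036,.034,.034,.034,.034)]
save_cmd(*plan(w))
```

```text
[0.47501724 0.04500967 0.00296879]
[-3.1, 0.7, -3.1] [2.03, 0.69, -0.48]
[-9.0, 2.1, -9.1] [5.92, 2.0, -1.41]
[-15.3, 3.6, -15.6] [10.15, 3.43, -2.41]
[-21.7, 5.1, -22.0] [14.37, 4.87, -3.42]
[-25.6, 6.0, -25.9] [16.91, 5.72, -4.02]
[-25.6, 6.0, -25.9] [16.91, 5.72, -4.02]
[-25.6, 6.0, -25.9] [17.49, 6.9, -1.33]
[-25.6, 6.0, -25.9] [17.98, 7.89, 0.92]
[0.0, 0.0, 0.0] [0.0, 0.0, 2.1]
[0.0, 0.0, 0.0] [0.0, 0.0, 3.5]
[0.0, 0.0, 0.0] [0.0, 0.0, 4.4]
[0.0, 0.0, 0.0] [0.0, 0.0, 4.9]
[0.0, 0.0, 0.0] [0.0, 0.0, 5.1]
[0.0, 0.0, 0.0] [0.0, 0.0, 5.1]
[0.0, 0.0, 0.0] [0.0, 0.0, 5.1]
[0.0, 0.0, 0.0] [0.0, 0.0, 5.1]
```

Request:
carry_out(steps=[[[0, 0, 0], [0, 0, -0.1], 150], [[0, 0, 0], [0, 0, -0.1], 0], [[0, 0, 0], [0, 0, -0.1], 0], [[0, 0, 0], [0, 0, -0.1], 0], [[0, 0, 0], [0, 0, -1.5], 0], [[0, 0, 0], [0, 0, -4], 0], [[0, 0, 0], [0, 0, -9], 0], [[0, 0, 0], [0, 0, -14], 0]])

```text
clock: 8.55
tcp_pos: [0.476, 0.0453, 0.1458]
orientation: [0.0, 0.707, 0.707, 0.001]
wrist_force: [0.9, -0.1, -0.4]
finger_gap: 0.0857
grip_force: 0.0
```

Descending to the middle carton, with the close in the last rows.

Request:
carry_out(steps=[[[-3.1, 0.7, -3.1], [2.0, 0.7, -0.5], 0], [[-9.0, 2.1, -9.1], [5.9, 2.0, -1.4], 0], [[-15.3, 3.6, -15.6], [10.15, 3.43, -2.4], 0], [[-21.7, 5.1, -22.0], [14.4, 4.87, -3.4], 0], [[-25.6, 6.0, -25.9], [16.9, 5.72, -4.0], 0], [[-25.6, 6.0, -25.9], [16.91, 5.72, -4.02], 0], [[-25.6, 6.0, -25.9], [17.49, 6.9, -1.33], 0], [[-25.6, 6.0, -25.9], [17.98, 7.89, 0.92], 0]])

```text
clock: 9.55
tcp_pos: [0.5555, 0.2244, 0.1346]
orientation: [0.119, 0.514, 0.827, 0.192]
wrist_force: [0.2, -0.2, 0.1]
finger_gap: 0.0853
grip_force: 0.0
```

Request:
carry_out(steps=[[[0, 0, 0], [0, 0, 2.1], 0], [[0, 0, 0], [0, 0, 3.5], 0], [[0, 0, 0], [0, 0, 4.4], 0], [[0, 0, 0], [0, 0, 4.9], 0], [[0, 0, 0], [0, 0, 5.1], 0], [[0, 0, 0], [0, 0, 5.1], 150], [[0, 0, 0], [0, 0, 5.1], 150], [[0, 0, 0], [0, 0, 5.1], 150]])

```text
clock: 10.55
tcp_pos: [0.5746, 0.2349, 0.089]
orientation: [0.119, 0.513, 0.828, 0.192]
wrist_force: [-5.2, -3.2, 4.3]
finger_gap: 0.0552
grip_force: 37.7
```

Run:
```python
from workcell import env
from h import *
for i in range(2):
  s=env.get_state();print(s['clock'],inseat(s),S.inv().apply(load_cmd()[0]-SEAT),s['finger_gap'],s['grip_force'],s['wrist_force'].round(1)); env.read_camera("top")
V=toolR(R.identity())
step([0,0,0],[0,0,-13]);p,r=load_cmd();print(p)
a=np.array([.54,-.14,.05]);h=a+[-.0,0,.0];m=np.array([.50,.04,.13]);rv=(r.inv()*V).as_rotvec()
N=16; w=[]
c1=[(.06,.05),(.15,.2),(.27,.4),(.42,.65),(.57,.85),(.72,1),(.85,1),(.92,1)]
for f,g in c1: 
    q=p+(a-p)*f; q[2]=p[2]+(.12-p[2])*f; w.append((q,r*R.from_rotvec(rv*g)))
w+=[(np.array([.5395,-.1396,z]),V) for z in (.115,.09,.05,.026,.016,.0125,.0105,.0095)]
save_cmd(*plan(w))
```

```text
10.55 (array([ 1.6, -0.2, 34.8]), array([-0.12, -0.01,  0.  ])) [ 5.49545316e-04 -4.11410847e-06  3.39985004e-02] 0.055229142800991574 37.65123188495636 [-5.2 -3.2  4.3]
10.6 (array([ 1.6, -0.1, 34.8]), array([-0.12, -0.01,  0.01])) [ 5.49545316e-04 -4.11410847e-06  3.39985004e-02] 0.055056039661072344 37.761914134025574 [-4.4 -2.9  5.1]
[0.52289915 0.20939832 0.2047085 ]
[1.3, -0.3, 1.3] [-1.92, -0.98, 0.09]
[5.1, -1.2, 5.2] [-4.81, -2.44, 0.22]
[10.2, -2.4, 10.4] [-8.66, -4.4, 0.39]
[16.6, -3.9, 16.8] [-13.47, -6.84, 0.61]
[21.7, -5.1, 22.0] [-18.28, -9.28, 0.83]
[25.6, -6.0, 25.9] [-23.09, -11.72, 1.05]
[25.6, -6.0, 25.9] [-27.26, -13.84, 1.24]
[25.6, -6.0, 25.9] [-29.5, -14.98, 1.34]
--- next call
[0.0, 0.0, 0.0] [-2.76, 0.09, 1.18]
[0.0, 0.0, 0.0] [-2.76, 0.09, 3.68]
[0.0, 0.0, 0.0] [-2.76, 0.09, 7.68]
[0.0, 0.0, 0.0] [-2.76, 0.09, 10.08]
[0.0, 0.0, 0.0] [-2.76, 0.09, 11.08]
[0.0, 0.0, 0.0] [-2.76, 0.09, 11.43]
[0.0, 0.0, 0.0] [-2.76, 0.09, 11.63]
[0.0, 0.0, 0.0] [-2.76, 0.09, 11.73]
```

Request:
carry_out(steps=[[[0, 0, 0], [0, 0, -0.4], 150], [[0, 0, 0], [0, 0, -1.2], 150], [[0, 0, 0], [0, 0, -2.8], 150], [[0, 0, 0], [0, 0, -5], 150], [[0, 0, 0], [0, 0, -8], 150], [[0, 0, 0], [0, 0, -11], 150], [[0, 0, 0], [0, 0, -12.5], 150], [[0, 0, 0], [0, 0, -13], 150]])

```text
clock: 11.65
tcp_pos: [0.524, 0.2096, 0.207]
orientation: [0.12, 0.513, 0.828, 0.193]
wrist_force: [-0.1, 0.4, -2.2]
finger_gap: 0.055
grip_force: 38.1
```

Request:
carry_out(steps=[[[1.3, -0.3, 1.3], [-1.9, -1.0, 0.1], 150], [[5.1, -1.2, 5.2], [-4.8, -2.4, 0.2], 150], [[10.2, -2.4, 10.4], [-8.7, -4.4, 0.4], 150], [[16.6, -3.9, 16.8], [-13.5, -6.8, 0.6], 150], [[21.7, -5.1, 22.0], [-18.3, -9.3, 0.8], 150], [[25.6, -6.0, 25.9], [-23.1, -11.7, 1.05], 150], [[25.6, -6.0, 25.9], [-27.3, -13.8, 1.24], 150], [[25.6, -6.0, 25.9], [-29.5, -14.98, 1.34], 150]])

```text
clock: 12.65
tcp_pos: [0.54, -0.114, 0.1253]
orientation: [-0.0, 0.708, 0.707, 0.0]
wrist_force: [-0.4, 0.4, -1.9]
finger_gap: 0.0552
grip_force: 38.2
```

Request:
carry_out(steps=[[[0, 0, 0], [-2.0, 0.09, 0.8], 150], [[0, 0, 0], [-2.76, 0.09, 3.6], 150], [[0, 0, 0], [-2.76, 0.09, 7.6], 150], [[0, 0, 0], [-2.76, 0.09, 10.0], 150], [[0, 0, 0], [-2.76, 0.09, 11.0], 150], [[0, 0, 0], [-2.76, 0.09, 11.4], 150], [[0, 0, 0], [-2.76, 0.09, 11.6], 150], [[0, 0, 0], [-2.76, 0.09, 11.73], 150]])

```text
clock: 13.65
tcp_pos: [0.5418, -0.1395, 0.0111]
orientation: [0.001, 0.707, 0.707, 0.001]
wrist_force: [0.4, 0.3, -1.8]
finger_gap: 0.0553
grip_force: 38.2
```

Run:
```python
from workcell import env
from h import *
for i in range(2):
  s=env.get_state();print(s['clock'],s['tcp_pos'],load_cmd()[0],s['finger_gap'],s['grip_force'],s['wrist_force'].round(1)); p,d=env.read_camera(["scene","wrist"][i]); cv2.imwrite(f"pics/m{i}.png",p[:,:,::-1])
c=env.get_calibration("wrist")
P,uv=cloud(c,d,(130,60,380,340));x,y=s['tcp_pos'][:2]
Q=P[(abs(P[:,0]-x)<.02)&(abs(P[:,1]-y-.015)<.015)];print("lid z",np.median(Q[:,2]))
```

```text
13.65 [ 0.54176051 -0.13949665  0.01107494] [ 0.53946072 -0.13964415  0.00950189] 0.05528351681138936 38.15046787261963 [ 0.4  0.3 -1.8]
13.7 [ 0.54158596 -0.13944049  0.01087503] [ 0.53946072 -0.13964415  0.00950189] 0.05531549955101976 38.15123498439789 [-0.6 -0.4 -3.5]
lid z 0.03743882079562727
```

Request:
carry_out(steps=[[[0, 0, 0], [0, 0, 0.25], 150], [[0, 0, 0], [0, 0, 0.4], 150], [[0, 0, 0], [0, 0, 0.48], 150], [[0, 0, 0], [0, 0, 0.53], 150], [[0, 0, 0], [0, 0, 0.57], 150], [[0, 0, 0], [0, 0, 0.6], 150], [[0, 0, 0], [0, 0, 0.63], 150], [[0, 0, 0], [0, 0, 0.63], 150]])

```text
clock: 14.75
tcp_pos: [0.5409, -0.1393, 0.0051]
orientation: [0.001, 0.707, 0.707, 0.001]
wrist_force: [-4.4, 1.4, 9.8]
finger_gap: 0.0554
grip_force: 39.6
```

Run:
```python
from h import *
step([0,0,0],[0,0,.63]);step([0,0,0],[0,0,-14]);p,r=load_cmd()
h=SEAT+S.apply([.0003,0,.12]);rv=(r.inv()*T).as_rotvec()
w=[(p+(h-p)*f,r*R.from_rotvec(rv*f)) for f in (.06,.2,.36,.52,.68,.84,.95,1)]
w+=[(SEAT+S.apply([.0003,0,z]),T) for z in (.085,.05,.025,.012,.007,.005,.005,.005)]
save_cmd(*plan(w))
```

```text
[-1.5, 0.4, -1.6] [2.15, 0.0, -0.13]
[-5.1, 1.2, -5.2] [7.15, 0.01, -0.44]
[-9.2, 2.2, -9.3] [12.87, 0.02, -0.79]
[-13.3, 3.1, -13.5] [18.59, 0.03, -1.14]
[-17.4, 4.1, -17.6] [24.32, 0.04, -1.49]
[-21.5, 5.0, -21.8] [30.04, 0.05, -1.84]
[-24.3, 5.7, -24.6] [33.97, 0.05, -2.08]
[-25.6, 6.0, -25.9] [35.76, 0.06, -2.19]
--- next call
[0.0, 0.0, 0.0] [0.0, -0.01, 3.5]
[0.0, 0.0, 0.0] [0.0, -0.01, 7.0]
[0.0, 0.0, 0.0] [0.0, -0.01, 9.5]
[0.0, 0.0, 0.0] [0.0, -0.01, 10.8]
[0.0, 0.0, 0.0] [0.0, -0.01, 11.3]
[0.0, 0.0, 0.0] [0.0, -0.01, 11.5]
[0.0, 0.0, 0.0] [0.0, -0.01, 11.5]
[0.0, 0.0, 0.0] [0.0, -0.01, 11.5]
```

Request:
carry_out(steps=[[[0, 0, 0], [0, 0, -0.1], 150], [[0, 0, 0], [0, 0, -0.1], 0], [[0, 0, 0], [0, 0, -0.1], 0], [[0, 0, 0], [0, 0, -0.1], 0], [[0, 0, 0], [0, 0, -1.5], 0], [[0, 0, 0], [0, 0, -4], 0], [[0, 0, 0], [0, 0, -9], 0], [[0, 0, 0], [0, 0, -14], 0]])

```text
clock: 15.75
tcp_pos: [0.5405, -0.1393, 0.1461]
orientation: [0.0, 0.707, 0.707, 0.001]
wrist_force: [1.2, 0.0, 1.4]
finger_gap: 0.0853
grip_force: 0.0
```

Request:
carry_out(steps=[[[-1.5, 0.4, -1.6], [2.15, 0, -0.1], 0], [[-5.1, 1.2, -5.2], [7.15, 0, -0.4], 0], [[-9.2, 2.2, -9.3], [12.9, 0, -0.8], 0], [[-13.3, 3.1, -13.5], [18.6, 0, -1.1], 0], [[-17.4, 4.1, -17.6], [24.3, 0, -1.5], 0], [[-21.5, 5.0, -21.8], [30, 0.05, -1.8], 0], [[-24.3, 5.7, -24.6], [34, 0.05, -2.1], 0], [[-25.6, 6.0, -25.9], [35.76, 0.06, -2.19], 0]])

```text
clock: 16.75
tcp_pos: [0.5404, 0.2201, 0.1671]
orientation: [0.12, 0.512, 0.828, 0.193]
wrist_force: [1.4, -1.0, -0.0]
finger_gap: 0.0857
grip_force: 0.0
```

Run:
```python
from workcell import env
from h import *
c=env.get_calibration("wrist"); s=env.get_state(); p,d=env.read_camera("wrist")
cv2.imwrite("pics/w4.png",p[:,:,::-1])
print(inseat(s))
P,uv=cloud(c,d,(100,60,400,340)); L=S.inv().apply(P-SEAT)
lid=L[(abs(L[:,2]-.03)<.008)&(abs(L[:,0])<.05)&(abs(L[:,1])<.06)]
print("lid",np.median(lid[:,2]),cv2.minAreaRect((lid[:,:2]*1000).astype(np.float32)))
dk=L[(abs(L[:,2])<.01)&(L[:,0]>.035)&(L[:,0]<.07)&(abs(L[:,1])<.06)];print("deck z",np.median(dk[:,2]),dk.min(0),dk.max(0))
for z0 in (.05,.06): 
  g=L[(L[:,2]>z0)&(L[:,2]<.08)&(abs(L[:,0])<.04)&(abs(L[:,1])<.07)];print("guides",len(g),np.sort(g[:,1])[:3] if len(g) else'',np.sort(g[:,1])[-3:] if len(g) else '')
```

```text
(array([  2.4,   1.7, 121.2]), array([-0.27,  0.04, -0.17]))
lid 0.03055117980851824 ((-1.2290401458740234, 1.1376800537109375), (92.0330810546875, 58.82313919067383), 89.67442321777344)
deck z -0.000447862761378889 [ 0.03500702 -0.04894656 -0.00992331] [0.06998967 0.04926119 0.0027074 ]
guides 1460 [-0.04856796 -0.04840907 -0.04812682] [0.04961823 0.04962336 0.04963656]
guides 1060 [-0.04856796 -0.04840907 -0.04812682] [0.04961823 0.04962336 0.04963656]
```

View pics/w4.png

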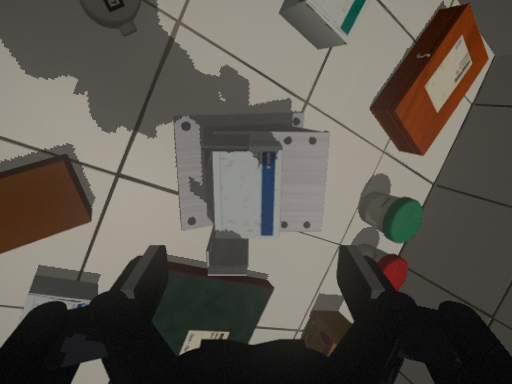

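The bottom carton (blue stripe) is seated at about (215,150) to (277,237), with the side guides showing above and below it, centred to about 0.5 mm. I'll go ahead with the grasp.

Request:
carry_out(steps=[[[0, 0, 0], [0, 0, 3.5], 0], [[0, 0, 0], [0, 0, 7.0], 0], [[0, 0, 0], [0, 0, 9.5], 0], [[0, 0, 0], [0, 0, 10.8], 0], [[0, 0, 0], [0, 0, 11.3], 0], [[0, 0, 0], [0, 0, 11.5], 0], [[0, 0, 0], [0, 0, 11.5], 150], [[0, 0, 0], [0, 0, 11.5], 150]])

```text
clock: 17.8
tcp_pos: [0.586, 0.2405, 0.0633]
orientation: [0.119, 0.513, 0.828, 0.192]
wrist_force: [-2.6, -1.1, 3.2]
finger_gap: 0.0553
grip_force: 37.3
```

Run:
```python
from workcell import env
from h import *
for i in range(2):
  s=env.get_state();print(s['clock'],inseat(s),s['finger_gap'],s['grip_force'],s['wrist_force'].round(1)); env.read_camera("top")
V=toolR(R.identity())
step([0,0,0],[0,0,-13]);p,r=load_cmd();print(p)
a=np.array([.629,.023,.10]);rv=(r.inv()*V).as_rotvec()
w=[(p+(a-p)*f,r*R.from_rotvec(rv*f)) for f in (.07,.22,.4,.6,.8,.95,1,1)]
w+=[(np.array([.629,.023,z]),V) for z in (.08,.055,.04,.034,.0315,.030,.0295,.0295)]
save_cmd(*plan(w))
```

```text
17.8 (array([ 1.7, -0.2,  6. ]), array([-0.13, -0.02,  0.01])) 0.05534246651292714 37.26009786128998 [-2.6 -1.1  3.2]
17.85 (array([ 1.7, -0.2,  6. ]), array([-0.13, -0.02,  0.  ])) 0.05572436897642457 37.39152789115906 [-3.9 -2.6  4.6]
[0.53408128 0.21498113 0.17854782]
[1.8, -0.4, 1.8] [-1.5, -0.24, 0.49]
[5.6, -1.3, 5.7] [-4.71, -0.76, 1.55]
[10.2, -2.4, 10.4] [-8.57, -1.39, 2.82]
[15.3, -3.6, 15.5] [-12.85, -2.08, 4.22]
[20.5, -4.8, 20.7] [-17.14, -2.77, 5.63]
[24.3, -5.7, 24.6] [-20.35, -3.29, 6.69]
[25.6, -6.0, 25.9] [-21.42, -3.47, 7.04]
[25.6, -6.0, 25.9] [-21.42, -3.47, 7.04]
--- next call
[0.0, 0.0, 0.0] [0.0, 0.0, 2.0]
[0.0, 0.0, 0.0] [0.0, 0.0, 4.5]
[0.0, 0.0, 0.0] [0.0, 0.01, 6.0]
[0.0, 0.0, 0.0] [0.0, 0.01, 6.6]
[0.0, 0.0, 0.0] [0.0, 0.01, 6.85]
[0.0, 0.0, 0.0] [0.0, 0.01, 7.0]
[0.0, 0.0, 0.0] [0.0, 0.01, 7.05]
[0.0, 0.0, 0.0] [0.0, 0.01, 7.05]
```

Request:
carry_out(steps=[[[0, 0, 0], [0, 0, -0.4], 150], [[0, 0, 0], [0, 0, -1.2], 150], [[0, 0, 0], [0, 0, -2.8], 150], [[0, 0, 0], [0, 0, -5], 150], [[0, 0, 0], [0, 0, -8], 150], [[0, 0, 0], [0, 0, -11], 150], [[0, 0, 0], [0, 0, -12.5], 150], [[0, 0, 0], [0, 0, -13], 150]])

```text
clock: 18.9
tcp_pos: [0.5354, 0.2153, 0.1809]
orientation: [0.12, 0.513, 0.828, 0.193]
wrist_force: [0.1, 0.3, -2.9]
finger_gap: 0.0556
grip_force: 38.1
```

Request:
carry_out(steps=[[[1.8, -0.4, 1.8], [-1.5, -0.24, 0.5], 150], [[5.6, -1.3, 5.7], [-4.7, -0.76, 1.55], 150], [[10.2, -2.4, 10.4], [-8.6, -1.39, 2.8], 150], [[15.3, -3.6, 15.5], [-12.9, -2.1, 4.2], 150], [[20.5, -4.8, 20.7], [-17.1, -2.8, 5.6], 150], [[24.3, -5.7, 24.6], [-20.4, -3.3, 6.7], 150], [[25.6, -6.0, 25.9], [-21.42, -3.47, 7.04], 150], [[25.6, -6.0, 25.9], [-21.42, -3.47, 7.04], 150]])

```text
clock: 19.9
tcp_pos: [0.6303, 0.0226, 0.0988]
orientation: [-0.001, 0.707, 0.707, -0.0]
wrist_force: [-1.9, -0.0, -2.4]
finger_gap: 0.0553
grip_force: 38.3
```

Request:
carry_out(steps=[[[0, 0, 0], [0, 0, 2], 150], [[0, 0, 0], [0, 0, 4.5], 150], [[0, 0, 0], [0, 0, 6], 150], [[0, 0, 0], [0, 0, 6.6], 150], [[0, 0, 0], [0, 0, 6.85], 150], [[0, 0, 0], [0, 0, 7.0], 150], [[0, 0, 0], [0, 0, 7.05], 150], [[0, 0, 0], [0, 0, 7.05], 150]])

```text
clock: 20.9
tcp_pos: [0.6307, 0.0234, 0.0309]
orientation: [0.001, 0.707, 0.707, 0.001]
wrist_force: [0.4, 0.2, -2.9]
finger_gap: 0.0554
grip_force: 38.2
```

Request:
carry_out(steps=[[[0, 0, 0], [0, 0, 0.12], 150], [[0, 0, 0], [0, 0, 0.22], 150], [[0, 0, 0], [0, 0, 0.29], 150], [[0, 0, 0], [0, 0, 0.35], 150], [[0, 0, 0], [0, 0, 0.4], 150], [[0, 0, 0], [0, 0, 0.43], 150], [[0, 0, 0], [0, 0, 0.45], 150], [[0, 0, 0], [0, 0, 0.45], 150]])

```text
clock: 21.9
tcp_pos: [0.6304, 0.0234, 0.0276]
orientation: [0.001, 0.707, 0.707, 0.001]
wrist_force: [-4.1, -0.2, 9.4]
finger_gap: 0.0548
grip_force: 39.7
```

Run:
```python
from h import *
V=toolR(R.identity())
step([0,0,0],[0,0,.45]);print(load_cmd()[0]);step([0,0,0],[0,0,-12]);p,r=load_cmd()
B=[.5395,-.1396]
a=np.array(B+[.12])
w=[(p+(a-p)*f,V) for f in (.15,.45,.75,.95)]+[(np.array(B+[z]),V) for z in (.10,.05,.025,.012)]
w+=[(np.array(B+[z]),V) for z in (.0065,.0048,.0043,.0043,.0043,.0043,.0043,.0043)]
save_cmd(*plan(w))
```

```text
[0.62903134 0.02298753 0.02497522]
[0.0, 0.0, 0.0] [-2.44, -1.34, 0.38]
[0.0, 0.0, 0.0] [-7.32, -4.03, 1.13]
[0.0, 0.0, 0.0] [-12.19, -6.72, 1.88]
[0.0, 0.0, 0.0] [-15.44, -8.52, 2.38]
[0.0, 0.0, 0.0] [-16.26, -8.96, 4.5]
[0.0, 0.0, 0.0] [-16.26, -8.96, 9.5]
[0.0, 0.0, 0.0] [-16.26, -8.96, 12.0]
[0.0, 0.0, 0.0] [-16.26, -8.96, 13.3]
--- next call
[0.0, 0.0, 0.0] [0.0, 0.0, 0.55]
[0.0, 0.0, 0.0] [0.0, 0.0, 0.72]
[0.0, 0.0, 0.0] [0.0, 0.0, 0.77]
[0.0, 0.0, 0.0] [0.0, 0.0, 0.77]
[0.0, 0.0, 0.0] [0.0, 0.0, 0.77]
[0.0, 0.0, 0.0] [0.0, 0.0, 0.77]
[0.0, 0.0, 0.0] [0.0, 0.0, 0.77]
[0.0, 0.0, 0.0] [0.0, 0.0, 0.77]
```

Request:
carry_out(steps=[[[0, 0, 0], [0, 0, -0.1], 150], [[0, 0, 0], [0, 0, -0.1], 0], [[0, 0, 0], [0, 0, -0.1], 0], [[0, 0, 0], [0, 0, -0.1], 0], [[0, 0, 0], [0, 0, -1.0], 0], [[0, 0, 0], [0, 0, -3.5], 0], [[0, 0, 0], [0, 0, -8], 0], [[0, 0, 0], [0, 0, -12], 0]])

```text
clock: 22.9
tcp_pos: [0.6304, 0.0234, 0.148]
orientation: [0.001, 0.707, 0.707, 0.001]
wrist_force: [0.5, -0.2, -0.7]
finger_gap: 0.0853
grip_force: 0.0
```

Request:
carry_out(steps=[[[0, 0, 0], [-2.4, -1.3, 0.4], 0], [[0, 0, 0], [-7.3, -4.0, 1.1], 0], [[0, 0, 0], [-12.2, -6.7, 1.9], 0], [[0, 0, 0], [-15.4, -8.5, 2.4], 0], [[0, 0, 0], [-16.26, -8.96, 4.5], 0], [[0, 0, 0], [-16.26, -8.96, 9.5], 0], [[0, 0, 0], [-16.26, -8.96, 12.0], 0], [[0, 0, 0], [-16.26, -8.96, 13.3], 0]])

```text
clock: 23.9
tcp_pos: [0.5403, -0.1391, 0.0118]
orientation: [-0.0, 0.707, 0.707, 0.0]
wrist_force: [-0.1, -0.4, 0.5]
finger_gap: 0.0854
grip_force: 0.0
```

Request:
carry_out(steps=[[[0, 0, 0], [0, 0, 0.55], 0], [[0, 0, 0], [0, 0, 0.72], 0], [[0, 0, 0], [0, 0, 0.77], 0], [[0, 0, 0], [0, 0, 0.77], 0], [[0, 0, 0], [0, 0, 0.77], 150], [[0, 0, 0], [0, 0, 0.77], 150], [[0, 0, 0], [0, 0, 0.77], 150], [[0, 0, 0], [0, 0, 0.77], 150]])

```text
clock: 24.9
tcp_pos: [0.5412, -0.1393, 0.0055]
orientation: [0.001, 0.707, 0.707, 0.001]
wrist_force: [0.2, 0.7, 4.6]
finger_gap: 0.0557
grip_force: 38.5
```

Run:
```python
from workcell import env
from h import *
s=env.get_state();print(s['clock'],s['tcp_pos'],load_cmd()[0],s['finger_gap'],s['grip_force'],s['wrist_force'].round(1)); p,d=env.read_camera("scene"); cv2.imwrite("pics/s5.png",p[:,:,::-1])
step([0,0,0],[0,0,-14]);p,r=load_cmd()
# hover over seat: x=+4 mm upslope, z 100
h=SEAT+S.apply([.0045,0,.12]);rv=(r.inv()*T).as_rotvec()
w=[(p+(h-p)*f,r*R.from_rotvec(rv*f)) for f in (.06,.2,.36,.52,.68,.84,.95,1)]
w+=[(SEAT+S.apply([.0045,0,z]),T) for z in (.105,.08,.05,.03,.018,.012,.010,.010)]
save_cmd(*plan(w))
```

```text
24.9 [ 0.54122046 -0.13930647  0.00547235] [ 0.53946514 -0.13963774  0.00432748] 0.05572303527601318 38.521161675453186 [0.2 0.7 4.6]
[-1.5, 0.4, -1.6] [2.16, 0.02, -0.14]
[-5.1, 1.2, -5.2] [7.19, 0.08, -0.45]
[-9.2, 2.2, -9.3] [12.93, 0.14, -0.81]
[-13.3, 3.1, -13.5] [18.68, 0.2, -1.17]
[-17.4, 4.1, -17.6] [24.43, 0.27, -1.54]
[-21.5, 5.0, -21.8] [30.18, 0.33, -1.9]
[-24.3, 5.7, -24.6] [34.13, 0.37, -2.15]
[-25.6, 6.0, -25.9] [35.93, 0.39, -2.26]
--- next call
[0.0, 0.0, 0.0] [-0.01, 0.0, 1.5]
[0.0, 0.0, 0.0] [-0.01, 0.0, 4.0]
[0.0, 0.0, 0.0] [-0.01, 0.0, 7.0]
[0.0, 0.0, 0.0] [-0.01, 0.0, 9.0]
[0.0, 0.0, 0.0] [-0.01, -0.01, 10.2]
[0.0, 0.0, 0.0] [-0.01, -0.01, 10.8]
[0.0, 0.0, 0.0] [-0.01, -0.01, 11.0]
[0.0, 0.0, 0.0] [-0.01, -0.01, 11.0]
```

Request:
carry_out(steps=[[[0, 0, 0], [0, 0, -0.4], 150], [[0, 0, 0], [0, 0, -1.2], 150], [[0, 0, 0], [0, 0, -2.8], 150], [[0, 0, 0], [0, 0, -5], 150], [[0, 0, 0], [0, 0, -8], 150], [[0, 0, 0], [0, 0, -11], 150], [[0, 0, 0], [0, 0, -13.2], 150], [[0, 0, 0], [0, 0, -14], 150]])

```text
clock: 25.95
tcp_pos: [0.5417, -0.1397, 0.1475]
orientation: [0.002, 0.707, 0.707, 0.001]
wrist_force: [-0.3, -0.4, -2.7]
finger_gap: 0.0552
grip_force: 37.9
```

Request:
carry_out(steps=[[[-1.5, 0.4, -1.6], [2.16, 0, -0.1], 150], [[-5.1, 1.2, -5.2], [7.2, 0.1, -0.45], 150], [[-9.2, 2.2, -9.3], [12.9, 0.15, -0.8], 150], [[-13.3, 3.1, -13.5], [18.7, 0.2, -1.2], 150], [[-17.4, 4.1, -17.6], [24.4, 0.3, -1.5], 150], [[-21.5, 5.0, -21.8], [30.2, 0.33, -1.9], 150], [[-24.3, 5.7, -24.6], [34.1, 0.37, -2.15], 150], [[-25.6, 6.0, -25.9], [35.93, 0.39, -2.26], 150]])

```text
clock: 26.95
tcp_pos: [0.5427, 0.2216, 0.1672]
orientation: [0.119, 0.512, 0.829, 0.192]
wrist_force: [0.3, 0.2, -2.6]
finger_gap: 0.0548
grip_force: 37.9
```

Run:
```python
from workcell import env
from h import *
for i in range(2):
  s=env.get_state();print(s['clock'],inseat(s),s['finger_gap'],s['grip_force'],s['wrist_force'].round(1)); p,d=env.read_camera("wrist")
cv2.imwrite("pics/w6.png",p[:,:,::-1])
```

```text
26.95 (array([  4.8,   2.1, 120.2]), array([-0.11,  0.08, -0.15])) 0.054831617655869296 37.94089436531067 [ 0.3  0.2 -2.6]
27.0 (array([  5.3,   2.8, 120. ]), array([-0.17,  0.15, -0.19])) 0.05541322138379796 37.936463356018066 [-1.   1.7 -3.4]
```

View pics/w6.png

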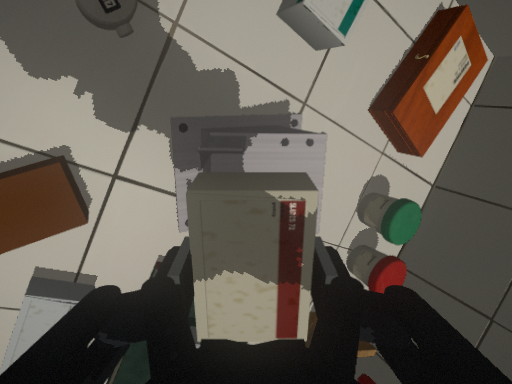

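The red-label middle carton is held square over the empty deck, lid from (190,193) to (315,340), with the stripe upslope as before.

Request:
carry_out(steps=[[[0, 0, 0], [0, 0, 0.7], 150], [[0, 0, 0], [0, 0, 2.5], 150], [[0, 0, 0], [0, 0, 5], 150], [[0, 0, 0], [0, 0, 7.5], 150], [[0, 0, 0], [0, 0, 9.3], 150], [[0, 0, 0], [0, 0, 10.4], 150], [[0, 0, 0], [0, 0, 10.9], 150], [[0, 0, 0], [0, 0, 11.0], 150]])

```text
clock: 28.05
tcp_pos: [0.5881, 0.2412, 0.0691]
orientation: [0.119, 0.514, 0.828, 0.192]
wrist_force: [-0.6, -0.4, -1.9]
finger_gap: 0.0554
grip_force: 37.9
```

Run:
```python
from workcell import env
from h import *
for i in range(2):
  s=env.get_state();print(s['clock'],inseat(s),S.inv().apply(load_cmd()[0]-SEAT),s['finger_gap'],s['grip_force'],S.inv().apply(s['wrist_force']).round(1)); p,d=env.read_camera("wrist")
```

```text
28.05 (array([ 6.3, -0.5, 10.3]), array([-0.15, -0.02,  0.03])) [ 4.45696713e-03 -1.83743913e-05  1.00136810e-02] 0.05541423304857866 37.939401268959045 [-1.5 -0.1 -1.4]
28.1 (array([ 6.4, -0.4, 10.5]), array([-0.18, -0.02,  0.02])) [ 4.45696713e-03 -1.83743913e-05  1.00136810e-02] 0.05536422828229047 37.93965697288513 [-0.6  0.2 -2. ]
```

Request:
carry_out(steps=[[[0, 0, 0], [0, 0, 0.15], 150], [[0, 0, 0], [0, 0, 0.25], 150], [[0, 0, 0], [0, 0, 0.32], 150], [[0, 0, 0], [0, 0, 0.38], 150], [[0, 0, 0], [0, 0, 0.43], 150], [[0, 0, 0], [0, 0, 0.47], 150], [[0, 0, 0], [0, 0, 0.5], 150], [[0, 0, 0], [0, 0, 0.5], 150]])

```text
clock: 29.15
tcp_pos: [0.5898, 0.2425, 0.0647]
orientation: [0.119, 0.513, 0.828, 0.192]
wrist_force: [0.6, 0.7, -2.3]
finger_gap: 0.055
grip_force: 37.9
```

Run:
```python
from workcell import env
from h import *
step([0,0,0],[-.01,-.01,.5])
s=env.get_state();print(s['clock'],inseat(s),S.inv().apply(load_cmd()[0]-SEAT),s['finger_gap'],s['grip_force'],S.inv().apply(s['wrist_force']).round(1))
```

```text
29.15 (array([ 6.2, -0.1,  5.4]), array([-0.16, -0.  , -0.  ])) [ 0.00435983 -0.0001174   0.00501361] 0.054964832661631116 37.9400235414505 [-0.2  0.3 -2.4]
```

Request:
carry_out(steps=[[[0, 0, 0], [0, 0, 0.03], 150], [[0, 0, 0], [0, -0.05, 0.06], 150], [[0, 0, 0], [0, -0.12, 0.08], 150], [[0, 0, 0], [0, -0.2, 0.08], 150], [[0, 0, 0], [0, -0.28, 0.08], 150], [[0, 0, 0], [0, -0.35, 0.08], 150], [[0, 0, 0], [0, -0.4, 0.08], 150], [[0, 0, 0], [0, -0.4, 0.08], 150]])

```text
clock: 30.15
tcp_pos: [0.5886, 0.2415, 0.0638]
orientation: [0.121, 0.513, 0.828, 0.194]
wrist_force: [0.1, 1.0, 6.0]
finger_gap: 0.0557
grip_force: 38.9
```

Run:
```python
from workcell import env
from h import *
step([0,0,0],[0,-.4,.08])
s=env.get_state();print(s['clock'],inseat(s),S.inv().apply(load_cmd()[0]-SEAT),s['finger_gap'],s['grip_force'],S.inv().apply(s['wrist_force']).round(1))
```

```text
30.15 (array([ 4.4, -0.5,  5.3]), array([-0.37, -0.05, -0.02])) [ 0.0003603  -0.00011511  0.00421127] 0.05565842048574754 38.93555223941803 [3.1 0.9 5.2]
```

Request:
carry_out(steps=[[[0, 0, 0], [0, 0, -0.03], 150], [[0, 0, 0], [0, -0.05, -0.04], 150], [[0, 0, 0], [0, -0.1, -0.04], 150], [[0, 0, 0], [0, -0.15, -0.04], 150], [[0, 0, 0], [0, -0.2, -0.04], 150], [[0, 0, 0], [0, -0.25, -0.04], 150], [[0, 0, 0], [0, -0.28, -0.04], 150], [[0, 0, 0], [0, -0.28, -0.04], 150]])

```text
clock: 31.15
tcp_pos: [0.5849, 0.24, 0.0617]
orientation: [0.12, 0.513, 0.828, 0.193]
wrist_force: [-0.2, 0.2, 4.9]
finger_gap: 0.0553
grip_force: 38.9
```

Run:
```python
from workcell import env
from h import *
step([0,0,0],[0,-.28,-.04])
s=env.get_state();print(s['clock'],inseat(s),S.inv().apply(load_cmd()[0]-SEAT),s['finger_gap'],s['grip_force'],S.inv().apply(s['wrist_force']).round(1))
c=env.get_calibration("wrist");p,d=env.read_camera("wrist")
cv2.imwrite("pics/w7.png",p[:,:,::-1])
P,uv=cloud(c,d,(100,60,400,340)); L=S.inv().apply(P-SEAT)
for y0,y1 in((.025,.04),(.035,.06)):
  q=L[(L[:,1]>y0)&(L[:,1]<y1)&(L[:,2]>.02)&(L[:,2]<.04)&(abs(L[:,0])<.045)];print("lid x",np.percentile(q[:,0],[1,50,99]),np.median(q[:,2]))
```

```text
31.15 (array([-0.1, -0.2,  5.2]), array([-0.21, -0.02, -0.  ])) [-0.00243993 -0.00011369  0.00460964] 0.0553380354537269 38.8795530796051 [2.1 0.3 4.5]
lid x [-0.02398955  0.01329625  0.02883597] 0.030642184395389696
lid x [-0.02946647  0.00467151  0.02858358] 0.029661376330971722
```

View pics/w7.png

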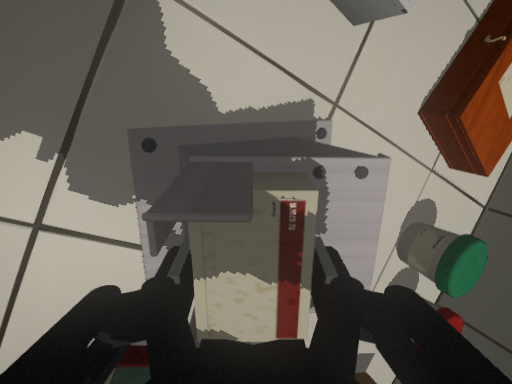

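The red carton lies on the deck between the guides (lid about x 195–315), still gripped. I'll push it gently down to the stops.

Request:
carry_out(steps=[[[0, 0, 0], [0, -0.05, 0], 150], [[0, 0, 0], [0, -0.1, 0], 150], [[0, 0, 0], [0, -0.15, 0], 150], [[0, 0, 0], [0, -0.2, 0], 150], [[0, 0, 0], [0, -0.24, 0], 150], [[0, 0, 0], [0, -0.27, 0], 150], [[0, 0, 0], [0, -0.3, 0], 150], [[0, 0, 0], [0, -0.3, 0], 150]])

```text
clock: 32.2
tcp_pos: [0.5836, 0.2393, 0.0611]
orientation: [0.12, 0.513, 0.828, 0.194]
wrist_force: [4.8, 3.1, 4.1]
finger_gap: 0.0553
grip_force: 38.4
```

Run:
```python
from workcell import env
from h import *
step([0,0,0],[0,-.3,0])
s=env.get_state();print(s['clock'],inseat(s),S.inv().apply(load_cmd()[0]-SEAT),s['finger_gap'],s['grip_force'],S.inv().apply(s['wrist_force']).round(1))
```

```text
32.2 (array([-1.6, -0.2,  5.3]), array([-0.34, -0.01, -0.01])) [-0.00543993 -0.00011208  0.00460789] 0.055257362424908044 38.38029742240906 [6.9 0.6 1.2]
```

Request:
carry_out(steps=[[[0, 0, 0], [0, 0.03, 0], 0], [[0, 0, 0], [0, 0.1, 0], 0], [[0, 0, 0], [0, 0.3, 0], 0], [[0, 0, 0], [0, 0.4, -0.2], 0], [[0, 0, 0], [0, 0.4, -1.5], 0], [[0, 0, 0], [0, 0.4, -4], 0], [[0, 0, 0], [0, 0.4, -9], 0], [[0, 0, 0], [0, 0.4, -13], 0]])

```text
clock: 33.2
tcp_pos: [0.5332, 0.2145, 0.1808]
orientation: [0.12, 0.513, 0.828, 0.193]
wrist_force: [0.3, -0.1, 0.7]
finger_gap: 0.0857
grip_force: 0.0
```

```bash
cat >> h.py <<'E'
def look(env,zl,name):
    c=env.get_calibration("wrist");s=env.get_state();p,d=env.read_camera("wrist"); cv2.imwrite(f"pics/{name}.png",p[:,:,::-1])
    P,uv=cloud(c,d,(100,60,400,340)); L=S.inv().apply(P-SEAT)
    q=L[(abs(L[:,2]-zl)<.006)&(abs(L[:,0])<.045)&(abs(L[:,1])<.043)]
    print(s['clock'],inseat(s),"lid x",np.percentile(q[:,0],[1,50,99]).round(4),"y",np.percentile(q[:,1],[1,99]).round(4),"z",np.median(q[:,2]).round(4))
    A=np.c_[q[:,:2],np.ones(len(q))];print("slope deg",np.degrees(np.linalg.lstsq(A,q[:,2],rcond=None)[0][:2]),cv2.minAreaRect((q[:,:2]*1000).astype(np.float32)))
E
python3 - <<'E'
from workcell import env
from h import *
step([0,0,0],[0,.4,-13])
for i in range(3): look(env,.03,"w8")
p,r=load_cmd();V=toolR(R.identity())
A=[.475,.045]
h=np.array(A+[.10]);rv=(r.inv()*V).as_rotvec()
w=[(p+(h-p)*f,r*R.from_rotvec(rv*f)) for f in (.12,.35,.6,.85,1)]+[(np.array(A+[z]),V) for z in (.06,.025,.012)]
w+=[(np.array(A+[z]),V) for z in (.0065,.0048,.0043,.0043,.0043,.0043,.0043,.0043)]
save_cmd(*plan(w))
E
```

```text
33.2 (array([  0.3,  -0. , 137.4]), array([-0.22, -0.02, -0.01])) lid x [-0.028   0.0001  0.0271] y [-0.0392  0.0406] z 0.0306
slope deg [-0.05559041 -0.17347363] ((-1.363790512084961, -0.7326469421386719), (84.69154357910156, 58.23128890991211), 89.7397232055664)
33.25 (array([  3.4,  -0.3, 141.7]), array([-0.56, -0.1 , -0.06])) lid x [-0.0281  0.0002  0.0271] y [-0.0397  0.0409] z 0.0306
slope deg [-0.1181399  -0.23314349] ((-1.3386058807373047, -0.7438430786132812), (84.72029113769531, 58.289180755615234), 89.74463653564453)
33.3 (array([  3.8,  -0.6, 139.9]), array([-0.62, -0.13, -0.05])) lid x [-0.028   0.0001  0.0272] y [-0.0402  0.0408] z 0.0306
slope deg [-0.05849358 -0.1013374 ] ((-1.4075126647949219, -0.7410163879394531), (84.73741912841797, 58.357872009277344), 89.74091339111328)
[3.1, -0.7, 3.1] [-1.51, -1.78, 0.17]
[8.9, -2.1, 9.1] [-4.41, -5.18, 0.48]
[15.3, -3.6, 15.5] [-7.56, -8.89, 0.83]
[21.7, -5.1, 22.0] [-10.7, -12.59, 1.17]
[25.6, -6.0, 25.9] [-12.59, -14.81, 1.38]
[25.6, -6.0, 25.9] [-12.59, -16.57, 4.97]
[25.6, -6.0, 25.9] [-12.6, -18.1, 8.12]
[25.6, -6.0, 25.9] [-12.6, -18.67, 9.28]
--- next call
[0.0, 0.0, 0.0] [0.0, 0.0, 0.55]
[0.0, 0.0, 0.0] [0.0, 0.0, 0.72]
[0.0, 0.0, 0.0] [0.0, 0.0, 0.77]
[0.0, 0.0, 0.0] [0.0, 0.0, 0.77]
[0.0, 0.0, 0.0] [0.0, 0.0, 0.77]
[0.0, 0.0, 0.0] [0.0, 0.0, 0.77]
[0.0, 0.0, 0.0] [0.0, 0.0, 0.77]
[0.0, 0.0, 0.0] [0.0, 0.0, 0.77]
```

The middle carton is home: its lid centre (−1.3 mm) matches the original bottom carton's (−1.2 mm), and it lies flat. Now the top one.

Request:
carry_out(steps=[[[3.1, -0.7, 3.1], [-1.5, -1.8, 0.2], 0], [[8.9, -2.1, 9.1], [-4.4, -5.2, 0.5], 0], [[15.3, -3.6, 15.5], [-7.56, -8.9, 0.8], 0], [[21.7, -5.1, 22.0], [-10.7, -12.6, 1.2], 0], [[25.6, -6.0, 25.9], [-12.6, -14.8, 1.4], 0], [[25.6, -6.0, 25.9], [-12.6, -16.57, 4.97], 0], [[25.6, -6.0, 25.9], [-12.6, -18.1, 8.1], 0], [[25.6, -6.0, 25.9], [-12.6, -18.67, 9.28], 0]])

```text
clock: 34.35
tcp_pos: [0.4741, 0.0457, 0.0101]
orientation: [-0.002, 0.707, 0.707, -0.001]
wrist_force: [-0.0, 0.1, -0.0]
finger_gap: 0.0855
grip_force: 0.0
```

Request:
carry_out(steps=[[[0, 0, 0], [0, 0, 0.4], 0], [[0, 0, 0], [0, 0, 0.7], 0], [[0, 0, 0], [0, 0, 0.77], 0], [[0, 0, 0], [0, 0, 0.77], 0], [[0, 0, 0], [0, 0, 0.77], 150], [[0, 0, 0], [0, 0, 0.77], 150], [[0, 0, 0], [0, 0, 0.77], 150], [[0, 0, 0], [0, 0, 0.77], 150]])

```text
clock: 35.35
tcp_pos: [0.4768, 0.0456, 0.0056]
orientation: [0.001, 0.707, 0.707, 0.001]
wrist_force: [-1.2, -0.1, 5.1]
finger_gap: 0.0552
grip_force: 37.7
```

Run:
```python
from workcell import env
from h import *
s=env.get_state();print(s['clock'],s['tcp_pos'],load_cmd()[0],s['finger_gap'],s['grip_force'],s['wrist_force'].round(1))
step([0,0,0],[0,0,-14]);p,r=load_cmd()
X=.0035; h=SEAT+S.apply([X,0,.13]);rv=(r.inv()*T).as_rotvec()
w=[(p+(h-p)*f,r*R.from_rotvec(rv*f)) for f in (.08,.25,.45,.65,.85,1,1,1)]
w+=[(SEAT+S.apply([X,0,z]),T) for z in (.12,.10,.075,.056,.046,.041,.0385,.038)]
save_cmd(*plan(w))
```

```text
35.35 [0.47679838 0.04564584 0.0055915 ] [0.47502778 0.04497494 0.00434578] 0.055162271219077304 37.74906635284424 [-1.2 -0.1  5.1]
[-2.0, 0.5, -2.1] [1.38, 0.51, -0.25]
[-6.4, 1.5, -6.5] [4.31, 1.59, -0.78]
[-11.5, 2.7, -11.7] [7.75, 2.86, -1.4]
[-16.6, 3.9, -16.9] [11.2, 4.13, -2.03]
[-21.7, 5.1, -22.0] [14.64, 5.4, -2.65]
[-25.6, 6.0, -25.9] [17.23, 6.36, -3.12]
[-25.6, 6.0, -25.9] [17.23, 6.36, -3.12]
[-25.6, 6.0, -25.9] [17.23, 6.36, -3.12]
--- next call
[0.0, 0.0, 0.0] [0.0, 0.0, 1.0]
[0.0, 0.0, 0.0] [0.0, -0.01, 3.0]
[0.0, 0.0, 0.0] [0.0, -0.01, 5.5]
[0.0, 0.0, 0.0] [0.0, -0.01, 7.4]
[0.0, 0.0, 0.0] [0.0, -0.01, 8.4]
[0.0, 0.0, 0.0] [0.0, -0.01, 8.9]
[0.0, 0.0, 0.0] [0.0, -0.01, 9.15]
[0.0, 0.0, 0.0] [0.0, -0.01, 9.2]
```

Request:
carry_out(steps=[[[0, 0, 0], [0, 0, -0.4], 150], [[0, 0, 0], [0, 0, -1.2], 150], [[0, 0, 0], [0, 0, -2.8], 150], [[0, 0, 0], [0, 0, -5], 150], [[0, 0, 0], [0, 0, -8], 150], [[0, 0, 0], [0, 0, -11], 150], [[0, 0, 0], [0, 0, -13.2], 150], [[0, 0, 0], [0, 0, -14], 150]])

```text
clock: 36.35
tcp_pos: [0.4771, 0.0455, 0.1467]
orientation: [0.001, 0.707, 0.707, 0.002]
wrist_force: [1.1, -0.3, -2.1]
finger_gap: 0.0553
grip_force: 37.7
```

Request:
carry_out(steps=[[[-2.0, 0.5, -2.1], [1.4, 0.5, -0.25], 150], [[-6.4, 1.5, -6.5], [4.3, 1.6, -0.8], 150], [[-11.5, 2.7, -11.7], [7.75, 2.86, -1.4], 150], [[-16.6, 3.9, -16.9], [11.2, 4.1, -2.0], 150], [[-21.7, 5.1, -22.0], [14.6, 5.4, -2.65], 150], [[-25.6, 6.0, -25.9], [17.23, 6.36, -3.12], 150], [[-25.6, 6.0, -25.9], [17.23, 6.36, -3.12], 150], [[-25.6, 6.0, -25.9], [17.23, 6.36, -3.12], 150]])

```text
clock: 37.35
tcp_pos: [0.5386, 0.2178, 0.1754]
orientation: [0.118, 0.514, 0.828, 0.191]
wrist_force: [0.6, 0.3, -1.8]
finger_gap: 0.0551
grip_force: 37.7
```

Request:
carry_out(steps=[[[0, 0, 0], [0, 0, 1], 150], [[0, 0, 0], [0, -0.01, 3], 150], [[0, 0, 0], [0, -0.01, 5.5], 150], [[0, 0, 0], [0, -0.01, 7.4], 150], [[0, 0, 0], [0, -0.01, 8.4], 150], [[0, 0, 0], [0, -0.01, 8.9], 150], [[0, 0, 0], [0, -0.01, 9.15], 150], [[0, 0, 0], [0, -0.01, 9.2], 150]])

```text
clock: 38.35
tcp_pos: [0.5763, 0.2359, 0.0944]
orientation: [0.12, 0.513, 0.828, 0.193]
wrist_force: [0.5, -0.2, -1.7]
finger_gap: 0.0552
grip_force: 37.7
```

Run:
```python
from workcell import env
from h import *
for i in range(2):
  s=env.get_state();print(s['clock'],inseat(s),S.inv().apply(load_cmd()[0]-SEAT),s['finger_gap'],s['grip_force'],S.inv().apply(s['wrist_force']).round(1)); env.read_camera("top")
```

```text
38.35 (array([ 5.6, -0. , 38.7]), array([-0.2 , -0.02,  0.  ])) [3.49184192e-03 3.50393114e-05 3.80181369e-02] 0.05521234793608865 37.689149379730225 [-0.4 -0.4 -1.7]
38.4 (array([ 5.7, -0. , 38.8]), array([-0.2 , -0.02, -0.  ])) [3.49184192e-03 3.50393114e-05 3.80181369e-02] 0.055382732657969835 37.689396142959595 [-1.5 -0.4 -1.9]
```

Request:
carry_out(steps=[[[0, 0, 0], [0, 0, 0.12], 150], [[0, 0, 0], [0, 0, 0.22], 150], [[0, 0, 0], [0, 0, 0.28], 150], [[0, 0, 0], [0, -0.1, 0.28], 150], [[0, 0, 0], [0, -0.22, 0.28], 150], [[0, 0, 0], [0, -0.34, 0.28], 150], [[0, 0, 0], [0, -0.42, 0.28], 150], [[0, 0, 0], [0, -0.45, 0.28], 150]])

```text
clock: 39.45
tcp_pos: [0.5734, 0.2346, 0.0894]
orientation: [0.119, 0.513, 0.828, 0.192]
wrist_force: [-0.8, 0.1, -1.3]
finger_gap: 0.0553
grip_force: 37.7
```

Run:
```python
from workcell import env
from h import *
step([0,0,0],[0,-.45,.28])
for i in range(1):
  s=env.get_state();print(s['clock'],inseat(s),S.inv().apply(load_cmd()[0]-SEAT),s['finger_gap'],s['grip_force'],S.inv().apply(s['wrist_force']).round(1)); env.read_camera("top")
```

```text
39.45 (array([ 0.7,  0.1, 35.6]), array([-0.15,  0.  ,  0.01])) [-1.00652270e-03  3.79628769e-05  3.52155118e-02] 0.0552526065660236 37.68929958343506 [-1.2  0.4 -0.9]
```

Still free. Lowering it to contact, then pushing down to the stops.

Request:
carry_out(steps=[[[0, 0, 0], [0, 0, 0.04], 150], [[0, 0, 0], [0, 0, 0.08], 150], [[0, 0, 0], [0, -0.05, 0.1], 150], [[0, 0, 0], [0, -0.15, 0.1], 150], [[0, 0, 0], [0, -0.25, 0.1], 150], [[0, 0, 0], [0, -0.35, 0.1], 150], [[0, 0, 0], [0, -0.42, 0.1], 150], [[0, 0, 0], [0, -0.42, 0.1], 150]])

```text
clock: 40.5
tcp_pos: [0.5725, 0.2337, 0.0886]
orientation: [0.121, 0.513, 0.828, 0.194]
wrist_force: [-1.0, -0.1, 5.2]
finger_gap: 0.055
grip_force: 38.5
```

Run:
```python
from workcell import env
from h import *
step([0,0,0],[0,-.42,.1])
for i in range(1):
  s=env.get_state();print(s['clock'],inseat(s),S.inv().apply(load_cmd()[0]-SEAT),s['finger_gap'],s['grip_force'],S.inv().apply(s['wrist_force']).round(1)); env.read_camera("top")
```

```text
40.5 (array([-0.8, -0.3, 35.4]), array([-0.41, -0.04, -0.03])) [-5.20593782e-03  4.03937709e-05  3.42130615e-02] 0.05503563308725421 38.493003845214844 [1.4 0.4 5.1]
```

Request:
carry_out(steps=[[[0, 0, 0], [0, 0, -0.03], 150], [[0, 0, 0], [0, 0, -0.05], 150], [[0, 0, 0], [0, -0.02, -0.05], 150], [[0, 0, 0], [0, -0.04, -0.05], 150], [[0, 0, 0], [0, -0.06, -0.05], 150], [[0, 0, 0], [0, -0.08, -0.05], 150], [[0, 0, 0], [0, -0.08, -0.04], 150], [[0, 0, 0], [0, -0.08, -0.04], 150]])

```text
clock: 41.55
tcp_pos: [0.5718, 0.2333, 0.0882]
orientation: [0.121, 0.513, 0.827, 0.194]
wrist_force: [5.5, 2.3, 2.5]
finger_gap: 0.0554
grip_force: 38.0
```

Run:
```python
from workcell import env
from h import *
step([0,0,0],[0,-.08,-.04])
for i in range(1):
  s=env.get_state();print(s['clock'],inseat(s),S.inv().apply(load_cmd()[0]-SEAT),s['finger_gap'],s['grip_force'],S.inv().apply(s['wrist_force']).round(1)); env.read_camera("top")
```

```text
41.55 (array([-1.6, -0.4, 35.4]), array([-0.4 , -0.03, -0.  ])) [-6.00617099e-03  4.07478164e-05  3.46125946e-02] 0.05543280733639976 38.00150513648987 [ 6.4 -0.4 -0.4]
```

Request:
carry_out(steps=[[[0, 0, 0], [0, 0.03, 0.02], 150], [[0, 0, 0], [0, 0.05, 0.02], 0], [[0, 0, 0], [0, 0.2, 0], 0], [[0, 0, 0], [0, 0.4, 0], 0], [[0, 0, 0], [0, 0.45, -1.2], 0], [[0, 0, 0], [0, 0.45, -4], 0], [[0, 0, 0], [0, 0.45, -9], 0], [[0, 0, 0], [0, 0.45, -12], 0]])

```text
clock: 42.6
tcp_pos: [0.5256, 0.2108, 0.1992]
orientation: [0.12, 0.513, 0.828, 0.193]
wrist_force: [1.2, -0.1, 0.6]
finger_gap: 0.0855
grip_force: 0.0
```

Run:
```python
from workcell import env
from h import *
step([0,0,0],[0,.45,-12])
for i in range(3): look(env,.0605,"w9")
d={}
for n in("scene","top"):
    p,dd=env.read_camera(n);d[n]=p; cv2.imwrite(f"pics/{n}9.png",p[:,:,::-1])
    if n=="top":
        c=env.get_calibration("top");P,_=cloud(c,dd,(245,145,305,195));Q=P[(P[:,2]>.04)&(P[:,2]<.06)];print("on register",cv2.minAreaRect((Q[:,:2]*1000).astype(np.float32)),Q.mean(0))
        Q=P[(P[:,2]>.015)&(P[:,2]<.03)];print("reg",Q.min(0),Q.max(0))
w=cv2.imread("pics/w9.png")
cv2.imwrite("pics/fin.png",np.hstack([cv2.resize(w[100:340,100:400],(400,320)),cv2.resize(cv2.imread("pics/top9.png")[120:260,90:265],(400,320))]))
```

```text
42.6 (array([  0.8,   0. , 157.8]), array([-0.29, -0.04, -0.02])) lid x [-0.0282 -0.0008  0.0271] y [-0.0393  0.0411] z 0.0606
slope deg [ 0.0366232  -0.28747107] ((-1.4124698638916016, -0.4480094909667969), (85.43640899658203, 58.38235855102539), 89.64060974121094)
42.65 (array([  2.9,  -0.2, 160.7]), array([-0.52, -0.1 , -0.06])) lid x [-0.0282 -0.0008  0.0271] y [-0.0402  0.0411] z 0.0606
slope deg [ 0.02760387 -0.23382962] ((-0.7319602966308594, -0.6599655151367188), (85.65046691894531, 58.033721923828125), 88.73787689208984)
42.7 (array([  2.9,  -0.4, 159. ]), array([-0.54, -0.11, -0.04])) lid x [-0.0281 -0.0008  0.0271] y [-0.0396  0.0411] z 0.0606
slope deg [ 0.03903483 -0.28660801] ((-0.79876708984375, -0.8557815551757812), (85.36329650878906, 58.565711975097656), 88.66703033447266)
on register ((630.1964111328125, 21.217449188232422), (79.08914947509766, 55.90372848510742), 89.86381530761719) [0.62915564 0.02206358 0.05281161]
reg [ 0.55561203 -0.0714344   0.01503264] [0.70499981 0.11374486 0.02993013]
```

View pics/fin.png

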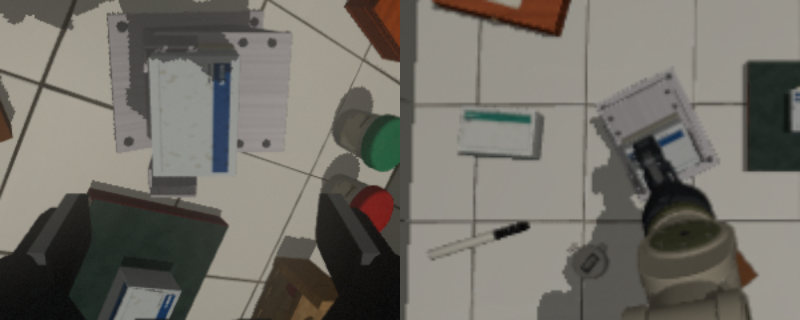

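The blue-label carton lies flat and home on the red one, at the same x to within 0.1 mm. The former bottom carton is centred on the register, and no bystander has moved. Handing in.

```bash
python3 -c "
from workcell import env
print(env.hand_in())"
```

```text
the job is handed in; nothing more can be done
None
```

The job is handed in after about 43 s on the robot clock: the former bottom carton lies flat on the middle of the register, and the other two are back in the magazine in their old order, flat and against the front stops.

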